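# Build up a slotted shaft coupling on a gearbox

### The arm

A 6-joint arm with a two-finger parallel gripper is mounted at the origin on a cart in front of the work surface, level with it; the furniture and walls round the work are solid. World frame = base frame: x ahead of the robot, y to its left, z up, the work surface at z = 0. Lengths are in mm, angles in rad, forces in N, time in s.
With the tool pointing down it reaches from about 425 to 950 mm from the base axis. Payload 3.5 kg.
Tool frame: the origin (TCP) lies midway between the tips of the shut fingers; the grasp point (between the pads) lies pinch_z behind it (pinch_z is the distance from the TCP to the grasp point, in mm); z points along the fingers, y is the line along which they close (so a half turn about z gives the same grasp; the last joint's range is limited). The gripper opens to 85 mm and grips with 20 to 120 N. Pads are 22 mm wide; open, the fingers measure 114 mm over their backs; the gripper's body (76 mm by 85 mm) begins 54 mm behind the grasp point. The pads swing forward as they close: fully open they stand 13 mm farther back than shut.
Start: joints at [-1.336, 0.286, 1.577, -0, 1.279, -0.15], TCP at [253.399, -625.616, 231.325] pointing down, gripper open.
Joint ranges: [-2.77, 2.77], [-0.9, 2.22], [0.21, 2.48], [-1.53, 4.67], [0.24, 2.81], [-2.84, 2.84]. Speed limits (rad/s): [2.79, 2.79, 3.14, 3.14, 3.14, 3.14].

### API

Orientations are given as a rotation vector (axis times angle).
In Python, from rig import get_obs, grab_frame, finish_job, pinch_z gives the robot as it stands. The module is installed in compiled form; this text tells all that it offers.
- The arm moves only by the tool move_arm, never from a script. Its argument "plan" is a list of rows, each an object with "rotation": the turn, a rotation vector about the tool's x, y, z in degrees, a list of three; "delta_pos": the shift along the tool's x, y, z in m, a list of three; "fingers": the closure in counts, from 0 (fully open) to 255 (shut). In form: [{"rotation": [wx, wy, wz], "delta_pos": [tx, ty, tz], "fingers": fingers}, ...]. A call has 1 to 10 rows; each row shifts and turns the commanded pose from where the row before left it, along the tool's axes as they then stand; what a row does not reach is not made up. A row lasts 1/10 s, in which the tool goes at most 50 mm and 8.59 degrees, less where a joint would pass 70% of its speed; a pose out of reach is approached as far as the arm can. A call with a gripper value outside its range is refused whole. The fingers move at their own pace and stop on an object; "grip_force" is the grip in N (left out, the last holds). Time passes only in rows, so rows that do not move let the fingers close. It gives the time, the measured TCP pose, the force, the opening and the grip force at its end, in the units of the state.
- get_obs(): the state, without advancing time (a new reading comes with each control period).
- grab_frame(name): name is "scene" or "top"; returns a dict with "frame" (384x512x3 uint8, blue, green, red), "intrinsics" (3x3 intrinsics, pixels), "k1" (the pictures are not rectified: a ray, as slopes to the right and down, at radius r is drawn at 1 + k1 r^2 times it, then the intrinsics apply), "pose" (4x4, takes a point from camera to world coordinates). Camera axes: x right, y up, looking along -z (the intrinsics and any distortion apply to the point x, -y, -z); pixel columns grow to the right and rows downward; lengths in mm; the calibration is good to about 2 mm. A picture is of the moment at which its call begins. There is no depth.
- finish_job(): hands the job in; it is judged then, once.
The state is a dict: "time": time; "joint_positions": joint angles; "qvel": joint speeds; "tau": joint torques, N m; "ee_pos": TCP position; "ee_rot": TCP orientation; "ft_force": force on the tool from outside, world axes, zero at the start; "torque": the same for the moment, N m; "gripper_width": finger opening in mm; "finger_force": force on a finger pad.
Only numpy, scipy, OpenCV 4.12 (cv2) and the standard library are available. Lean on these libraries where they do the work, as an engineer would, in place of code of your own. Each camera call takes 0.05 s, during which the arm holds its last target. There are 200 camera calls.

### The job

Put the coupling together on the gearbox's drive hub: take the flat disc from the sloping rack, turn it until the rib under it matches the slot across the drive hub, lower it in centred on the hub and press down on it firmly (about 10 N for half a second) to feel that it lies flat. Then take the other hub from the rack, turn it until its slot matches the rib on top of the disc, lower it on centred, press it home in the same way and let go. Do not disturb the bearing, the small spanner and the bolt that lie near by.

Things in the scene. Friction and masses are not known exactly. Their poses are not given: they have to be found in the camera images.
- drive_stand: Grey gearbox output housing fixed to the bench: square foot 94 x 94 x 10 mm, round housing 58 mm across up to z = 50 mm, short shaft, then the aluminium drive hub from z = 58 to 90 mm, 56 mm across, with two flats 42 mm apart parallel to its slot. Origin: centre of its underside, on the shaft axis. The shaft stands at any angle and is very stiff to turn (1 N m).
- drive_face (a point): Centre of the drive hub's top face, 90 mm above the bench; z up, x along the slot across the whole face (14 mm wide, 7 mm deep, open at both ends, upper edges chamfered 2 mm). The hub's flats face +-y, at 21 mm. The disc is home when disc_mid is 8 mm above this point, its x along this x, either way round.
- disc_mid (a point): Centre of the loose ivory plastic disc (0.1 kg): 56 mm across, 16 mm thick (z = +-8 mm), two flats to grasp at y = +-23 mm. z is its axis. Under it a rib 12 mm wide, 6 mm high, 54 mm long runs along x, parallel to the flats; on top a like rib, 45 mm long, runs along y. It starts on either seat of the rack, tilted with it, lower rib in the seat's groove.
- driven_hub_mid (a point): Centre of the loose aluminium hub (0.22 kg, 50 mm high): flange 56 mm across, z = -25 to -11 mm, with a slot along x across its underside (14 wide, 7 deep, chamfered 2 mm); above it a boss 40 mm across with two flats to grasp at y = +-16 mm. z is its axis. Starts tilted on the rack's other seat. Home when 33 mm above disc_mid, its x along the disc's y, either way round.
- parts_rack: Fixed dark steel rack, 130 x 236 mm. Origin: centre of its underside; y along it, x to its back. Its top slopes 30 degrees, facing -x and up; two like seats at y = +-60 mm, each 36 mm wide in y, 28 mm high, with a stop at the lower end. A back plate square to the slope, 64 mm up-slope from the parts' axes, 53 mm higher than the seats, leans over them: reach in along the slope's normal.
- bearing: Bystander: ball bearing lying flat, 62 mm across, 18 mm high. Origin: centre of its underside.
- small_spanner: Bystander: small steel spanner lying flat, 30 x 164 x 7 mm, long along its y. Origin: centre of its underside.
- bolt: Bystander: hexagon bolt lying, 19 x 52 x 17 mm, long along its y. Origin: centre of its underside.
Mind the look-alikes: they are no part of the job. Leave any green or red look-alike of the part that bears driven_hub_mid alone.

How it is judged:
By the outcome, as a careful person would: the job done as asked, in the order asked, and still so for the second after the job is handed in, with the robot touching nothing.
It also fails if it takes over 67 s, if anything falls off the work surface, if the arm or the gripper's body presses on something with over 40 N, if the wrist force passes 120 N, or if a joint passes its speed limit or range.

## Working session

There is one attempt and no reset: what is moved stays moved. The work goes in short steps, Python scripts to look and compute and a tool call to move; the robot and the scene stay as the last step left them, time stands still between calls to the robot, and variables do not carry over. Pictures are saved under pics/ and viewed, at most 10 in all, crops included, and the job is handed in when it is done.

Besides the shell and the picture viewer there is one more tool, called after "Emit:" as name(argument=value, ...) on one line, values as JSON. move_arm: Moves the arm, as the interface text tells. Its arguments: {"type":"object","properties":{"plan":{"type":"array"},"grip_force":{"type":"number"}},"required":["plan"]}

```bash
mkdir -p pics
python3 - <<'E'
from rig import get_obs, grab_frame, pinch_z
import cv2,pickle
print(pinch_z, get_obs())
for n in("scene","top"):
    f=grab_frame(n); pickle.dump(f,open(n+".pkl","wb"))
    cv2.imwrite(f"pics/{n}0.png",cv2.resize(f["frame"],(800,600),interpolation=cv2.INTER_CUBIC)); print(f["intrinsics"],f["k1"],f["pose"])
E
```

```text
18.700000000000003 {'time': 0.0, 'joint_positions': array([-1.33601959e+00,  2.87198491e-01,  1.57819041e+00, -2.30455338e-05,
        1.27857555e+00, -1.49997929e-01]), 'qvel': array([-0.00054573,  0.0002013 ,  0.00045699,  0.00033021,  0.00019364,
       -0.00060174]), 'tau': array([-6.57306718e-04, -4.05988455e+01, -2.92622870e+01, -2.47232911e-04,
        5.79503132e-03, -2.84222054e-06]), 'ee_pos': array([ 253.23024987, -624.989463  ,  229.9180223 ]), 'ee_rot': array([-3.08130502e+00, -6.00238445e-01,  1.92355237e-04]), 'ft_force': array([0.13423135, 0.39821124, 0.57383768]), 'torque': array([-0.02302268,  0.02528196, -0.02079729]), 'finger_force': 0.0, 'gripper_width': 85.56877524955681}
[[483.40620652   0.         259.69476127]
 [  0.         483.40620652 202.00151781]
 [  0.           0.           1.        ]] -0.14488375218929694 [[ 8.50359141e-01  2.23902649e-01 -4.76190021e-01 -5.14986557e+01]
 [-5.25773766e-01  3.98072241e-01 -7.51731626e-01 -1.09360968e+03]
 [ 2.12433265e-02  8.89610080e-01  4.56226508e-01  6.73025075e+02]
 [ 0.00000000e+00  0.00000000e+00  0.00000000e+00  1.00000000e+00]]
[[409.80237103   0.         261.29630252]
 [  0.         409.80237103 196.19729187]
 [  0.           0.           1.        ]] -0.025684564669996624 [[ 2.57588231e-02  9.86913868e-01 -1.59177575e-01  4.19504572e+02]
 [-9.99651958e-01  2.63370530e-02  1.52373749e-03 -1.29846380e+02]
 [ 5.69606587e-03  1.59082925e-01  9.87248792e-01  9.59619363e+02]
 [ 0.00000000e+00  0.00000000e+00  0.00000000e+00  1.00000000e+00]]
```

View pics/scene0.png

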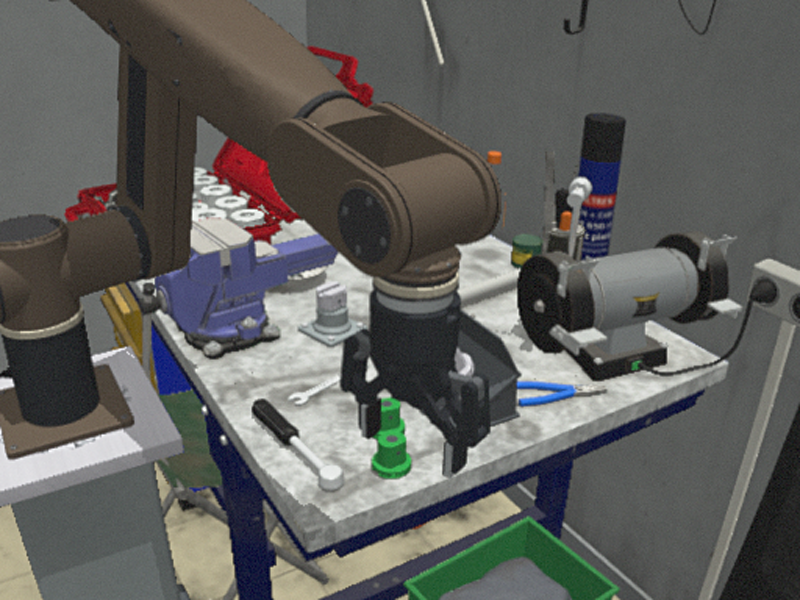

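View pics/top0.png

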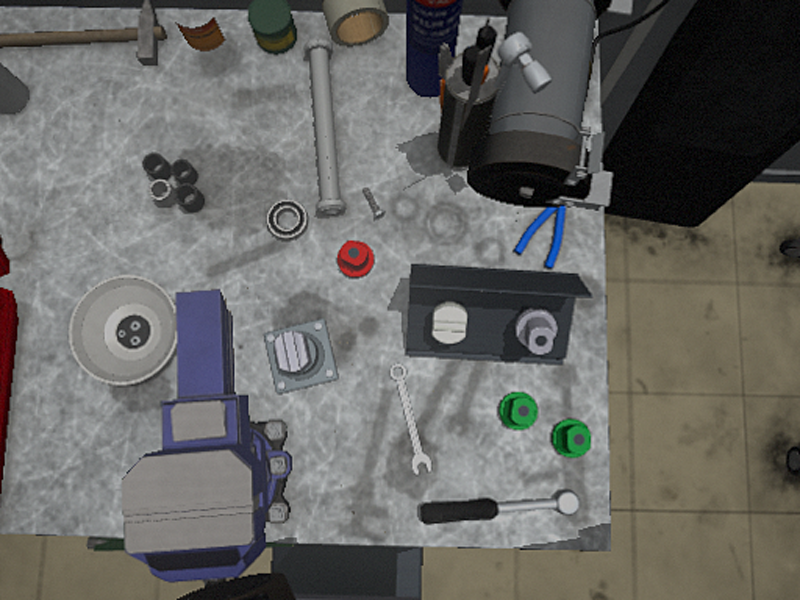

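The overview shows these candidates, in 800x600 top-view pixels. For the driven hub: grey part on the rack's right seat (538,330), red look-alike (356,258), green look-alikes (518,410) and (571,438). For the disc: only the ivory one on the left seat (449,323). The drive hub is at (293,352). I choose the grey hub and the ivory disc on the rack, and will check them in a close crop.

Run:
```python
import cv2,pickle
t=pickle.load(open("top.pkl","rb"))["frame"]
a=t[165:235,255:385]; b=t[195:260,160:225]
cv2.imwrite("pics/rack.png",cv2.resize(a,None,fx=6,fy=6,interpolation=cv2.INTER_CUBIC))
cv2.imwrite("pics/stand.png",cv2.resize(b,None,fx=9,fy=9,interpolation=cv2.INTER_CUBIC))
```

```text
(no output)
```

View pics/rack.png

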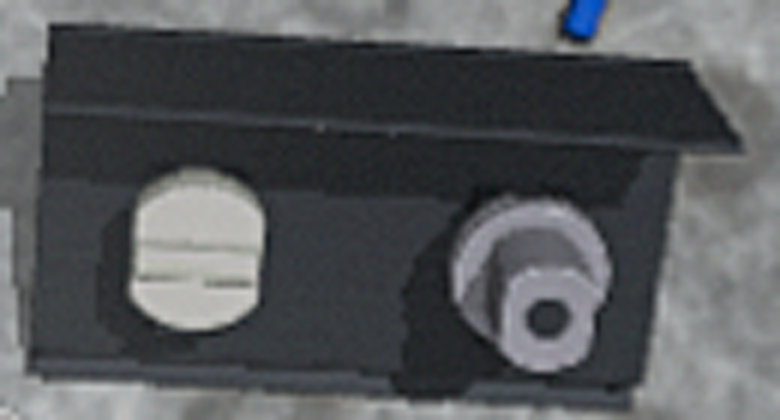

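View pics/stand.png

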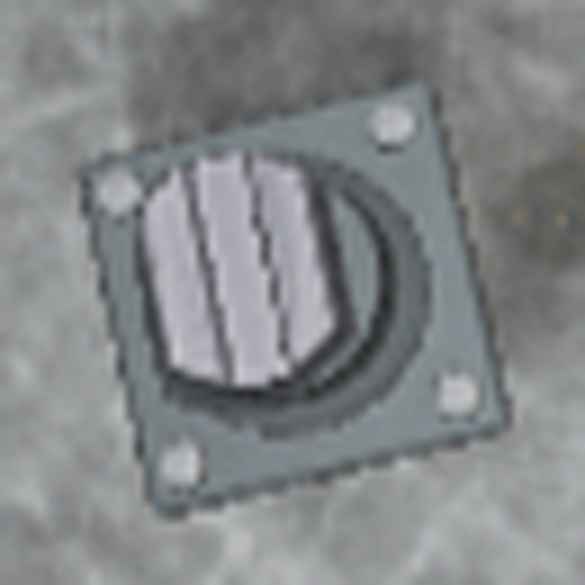

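```bash
cat > h.py <<'E'
import numpy as np, cv2, pickle
from scipy.spatial.transform import Rotation as R
from scipy.optimize import least_squares
def proj(f,P):
    T=np.asarray(f["pose"]);K=np.asarray(f["intrinsics"])
    p=(np.atleast_2d(P)-T[:3,3])@T[:3,:3]
    s=np.c_[p[:,0]/-p[:,2],-p[:,1]/-p[:,2]]
    s=s*(1+f["k1"]*(s**2).sum(1,keepdims=True))
    return s@K[:2,:2].T+K[:2,2]
def unproj(f,uv,z):
    g=lambda q:(proj(f,np.c_[q.reshape(-1,2),np.full(q.size//2,z)])-uv).ravel()
    uv=np.atleast_2d(uv)
    return least_squares(g,np.tile([550.,-200.],len(uv))).x.reshape(-1,2)
def crop(xy,s,off): return (np.atleast_2d(xy)+.5)/s-.5+np.array(off)
def load(n): return pickle.load(open(n+".pkl","rb"))
def go(Rt,pt,n=None):   # relative move in tool frame from the measured pose
    from rig import get_obs
    o=get_obs();R0=R.from_rotvec(o["ee_rot"])
    d=R0.inv().apply(np.array(pt)-o["ee_pos"]); r=(R0.inv()*Rt).as_rotvec(degrees=True)
    n=n or int(np.ceil(max(np.linalg.norm(d)/45,np.linalg.norm(r)/8.3)))
    # rows: constant tool-frame increments, translation recomputed per row
    s=R.from_rotvec(r/n,degrees=True);Rc=R0
    print("n",n,"rot/row",np.round(r/n,3))
    for i in range(n):
        print(np.round(Rc.inv().apply((np.array(pt)-o["ee_pos"])/n)/1000,5).tolist()); Rc=Rc*s
E
python3 - <<'E'
from h import *
t=load("top");s=load("scene")
c=crop([(82,172),(432,85),(512,430),(165,512)],9,(160,195))
q=unproj(t,c,10); print(q,q.mean(0))
c=crop([(238,270),(219,165),(258,368)],9,(160,195))
q=unproj(t,c,90); print(q, np.degrees(np.arctan2(*(q[1]-q[2])[::-1])))
c=crop([(200,250),(545,320)],6,(255,165)); print(unproj(t,c,60))
for p in [(600,-270,50),(450,-150,400),(450,-50,400),(450,-50,550)]: print(p,proj(s,p)*1.5625)
o=R.from_rotvec([-3.0813,-.60024,0]);print(o.as_matrix())
go(o,[450,-80,430])
E
```

```text
[[525.61585544  83.50081836]
 [550.7790825   -6.11519578]
 [462.15945343 -30.72187483]
 [438.94309862  56.98870387]] [494.3743725   25.91311291]
[[494.41081336  27.23474236]
 [519.2201361   33.10306665]
 [471.466022    21.27744382]] 13.9086760745669
[[ 543.57084621 -190.78550552]
 [ 520.91179128 -318.32228096]]
(600, -270, 50) [[472.7087145  365.65248227]]
(450, -150, 400) [[353.07175575 144.52659611]]
(450, -50, 400) [[322.41905347 130.21354507]]
(450, -50, 550) [[320.47350094  29.88299826]]
[[ 9.26880040e-01  3.75357409e-01 -4.53802869e-04]
 [ 3.75357409e-01 -9.26877224e-01  2.32957281e-03]
 [ 4.53802869e-04 -2.32957281e-03 -9.99997184e-01]]
n 14 rot/row [0.001 0.    0.   ]
[0.02764, -0.03084, -0.01421]
[0.02764, -0.03084, -0.01421]
[0.02764, -0.03084, -0.01421]
[0.02764, -0.03084, -0.01421]
[0.02764, -0.03084, -0.0142]
[0.02764, -0.03084, -0.0142]
[0.02764, -0.03084, -0.0142]
[0.02764, -0.03084, -0.0142]
[0.02764, -0.03084, -0.0142]
[0.02764, -0.03084, -0.0142]
[0.02764, -0.03084, -0.0142]
[0.02764, -0.03084, -0.0142]
[0.02764, -0.03084, -0.0142]
[0.02764, -0.03084, -0.0142]
```

Emit:
move_arm(plan=[{"rotation": [0, 0, 0], "delta_pos": [0.028, -0.031, -0.014], "fingers": 0}, {"rotation": [0, 0, 0], "delta_pos": [0.028, -0.031, -0.014], "fingers": 0}, {"rotation": [0, 0, 0], "delta_pos": [0.028, -0.031, -0.014], "fingers": 0}, {"rotation": [0, 0, 0], "delta_pos": [0.028, -0.031, -0.014], "fingers": 0}, {"rotation": [0, 0, 0], "delta_pos": [0.028, -0.031, -0.014], "fingers": 0}, {"rotation": [0, 0, 0], "delta_pos": [0.028, -0.031, -0.014], "fingers": 0}, {"rotation": [0, 0, 0], "delta_pos": [0.028, -0.031, -0.014], "fingers": 0}, {"rotation": [0, 0, 0], "delta_pos": [0.028, -0.031, -0.014], "fingers": 0}, {"rotation": [0, 0, 0], "delta_pos": [0.028, -0.031, -0.014], "fingers": 0}, {"rotation": [0, 0, 0], "delta_pos": [0.028, -0.031, -0.014], "fingers": 0}])

```text
time: 1.1
ee_pos: [396.6, -231.4, 371.4]
ee_rot: [-3.083, -0.6, 0.0]
ft_force: [0.6, -0.1, 1.0]
gripper_width: 85.1
finger_force: 0.0
```

Emit:
move_arm(plan=[{"rotation": [0, 0, 0], "delta_pos": [0.028, -0.031, -0.014], "fingers": 0}, {"rotation": [0, 0, 0], "delta_pos": [0.028, -0.031, -0.014], "fingers": 0}, {"rotation": [0, 0, 0], "delta_pos": [0.028, -0.031, -0.014], "fingers": 0}, {"rotation": [0, 0, 0], "delta_pos": [0.028, -0.031, -0.014], "fingers": 0}])

```text
time: 1.5
ee_pos: [453.9, -74.4, 427.5]
ee_rot: [-3.084, -0.601, 0.0]
ft_force: [-0.2, -0.4, -0.0]
gripper_width: 85.4
finger_force: 0.0
```

Run:
```python
from h import *
from rig import *
s=grab_frame("scene");pickle.dump(s,open("scene1.pkl","wb"));print(get_obs()["ee_pos"],get_obs()["joint_positions"])
u,v=(proj(s,(540,-250,50))[0]).astype(int);print(u,v)
x0,y0=u-65,v-45;print(x0,y0)
cv2.imwrite("pics/rack_s.png",cv2.resize(s["frame"][y0:y0+95,x0:x0+130],None,fx=6,fy=6,interpolation=cv2.INTER_CUBIC))
```

```text
[455.63539524 -69.61789638 430.51685037] [-0.37522681 -0.28424762  1.79413371  0.00525799  1.62773974  0.80529009]
278 236
213 191
```

View pics/rack_s.png

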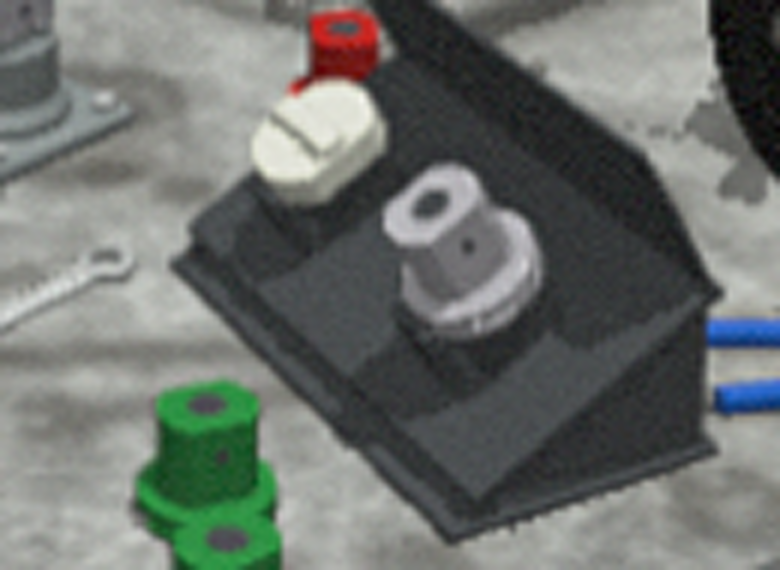

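```bash
cat > fit.py <<'E'
from h import *
from scipy.optimize import minimize
t=load("top");s=load("scene1")
def mask(f,seed,box,th):
    im=f["frame"].astype(int);m=((im.max(2)>th)&(im.max(2)-im.min(2)<45)).astype(np.uint8)
    b=np.zeros_like(m);x0,y0,x1,y1=box;b[y0:y1,x0:x1]=m[y0:y1,x0:x1]
    _,l=cv2.connectedComponents(b,connectivity=4);k=(l==l[seed[1],seed[0]]).astype(np.uint8)
    c,_=cv2.findContours(k,cv2.RETR_EXTERNAL,cv2.CHAIN_APPROX_NONE);cv2.drawContours(k,c,-1,1,-1);return k
def cyl(r,fl,z0,z1,n=48):
    a=np.linspace(0,2*np.pi,n,endpoint=False);x=r*np.cos(a);y=r*np.sin(a)
    if fl: 
        xe=np.sqrt(r*r-fl*fl);k=abs(y)<=fl;x=np.r_[x[k],xe,xe,-xe,-xe];y=np.r_[y[k],fl,-fl,fl,-fl]
    return np.r_[np.c_[x,y,0*x+z0],np.c_[x,y,0*x+z1]]
def box(a,b,z0,z1): return np.array([(i*a,j*b,z) for i in(-1,1) for j in(-1,1) for z in(z0,z1)],float)
disc=[cyl(28,23,-8,8),box(6,0,0,0)[:0]]
disc=[cyl(28,23,-8,8),np.array([(i*6,j*22.5,z) for i in(-1,1) for j in(-1,1) for z in(8,14)],float)]
hub=[cyl(28,None,-25,-11),cyl(20,16,-11,25)]
SS=8
def render(f,parts,Rm,p,box):
    x0,y0,x1,y1=box;im=np.zeros(((y1-y0)*SS,(x1-x0)*SS),np.uint8)
    for q in parts:
        uv=(proj(f,Rm.apply(q)+p)-[x0,y0]+.5)*SS-.5
        cv2.fillConvexPoly(im,cv2.convexHull(np.round(uv*16).astype(np.int32)),255,shift=4)
    return cv2.resize(im,(x1-x0,y1-y0),interpolation=cv2.INTER_AREA)/255.
E
python3 - <<'E'
from fit import *
def B(off,a,sc=6): x0,y0,x1,y1=a;return (off[0]+x0//sc,off[1]+y0//sc,off[0]+x1//sc,off[1]+y1//sc)
T=(255,165);S=(213,191)
jobs={"disc":(disc,[(t,(288,205),B(T,(90,140,310,350)),90),(s,(266,210),B(S,(230,65,405,220)),100)]),
      "hub":(hub,[(t,(334,204),B(T,(420,170,640,385)),70),(s,(293,236),B(S,(365,140,560,350)),85)])}
M={}
for n,(g,l) in jobs.items():
    M[n]=[mask(f,sd,bx,th)[bx[1]:bx[3],bx[0]:bx[2]].astype(float) for f,sd,bx,th in l]; print(n,[m.sum() for m in M[n]])
def ori(yaw,tilt,spin): return R.from_euler("ZYZ",[yaw,-tilt,spin],degrees=True)
def cost(n,p,Rm):
    g,l=jobs[n]; return sum(((render(f,g,Rm,p,bx)-m)**2).sum() for (f,_,bx,_),m in zip(l,M[n]))
def run(f,x0,step):
    best=None
    for k in range(3):
        x0=np.array(x0);sim=np.vstack([x0]+[x0+np.eye(len(x0))[i]*step[i]*(-1)**k for i in range(len(x0))])
        r=minimize(f,x0,method="Nelder-Mead",options=dict(initial_simplex=sim,maxiter=700,xatol=.02,fatol=.01));x0=r.x
    return r
rd=run(lambda x:cost("disc",x[:3],ori(x[3],30,0)),[543,-191,70,-4],[8,8,8,5]);print(rd.x.round(2),rd.fun)
rh=run(lambda x:cost("hub",x[:3],ori(x[3],30,x[4])),[530,-315,80,-4,0],[8,8,8,5,5]);print(rh.x.round(2),rh.fun)
def J(x):
    Rm=ori(x[3],30,0);c=x[:3]
    return cost("disc",c+Rm.apply([0,60,8]),Rm)+cost("hub",c+Rm.apply([0,-60,25]),Rm*R.from_euler("z",x[4],degrees=True))
Rm=ori(rd.x[3],30,0)
c0=(rd.x[:3]+rh.x[:3])/2-Rm.apply([0,0,16])
rj=run(J,[*c0,-4,0],[6,6,6,4,5]);x=rj.x;Rm=ori(x[3],30,0);print(x.round(2),rj.fun,x[:3]+Rm.apply([0,60,8]),x[:3]+Rm.apply([0,-60,25]))
E
```

```text
disc [np.float64(512.0), np.float64(482.0)]
hub [np.float64(609.0), np.float64(548.0)]
[ 5.3979e+02 -1.8762e+02  8.4830e+01 -5.2000e-01] 158.94145328719722
[ 526.96 -307.33   99.69   -3.07    0.6 ] 33.711526336024605
[ 541.72 -247.82   78.01   -2.06   -1.6 ] 193.78572856593618 [ 539.88083663 -187.71066747   84.94226687] [ 527.06767039 -307.32702408   99.66469873]
```

```bash
cat >> fit.py <<'E'
def ori(yaw,tilt,spin): return R.from_euler("ZYZ",[yaw,-tilt,spin],degrees=True)
def overlay(f,items,box,k,path,masks=()):
    x0,y0,x1,y1=box;im=cv2.resize(f["frame"][y0:y1,x0:x1],None,fx=k,fy=k,interpolation=cv2.INTER_CUBIC)
    for m in masks:
        mm=cv2.resize(m[y0:y1,x0:x1],None,fx=k,fy=k,interpolation=cv2.INTER_NEAREST)
        c,_=cv2.findContours(mm,0,2);cv2.drawContours(im,c,-1,(0,255,255),1)
    for parts,Rm,p in items:
        for q in parts:
            uv=(proj(f,Rm.apply(q)+p)-[x0,y0]+.5)*k-.5
            cv2.polylines(im,[cv2.convexHull(np.round(uv).astype(np.int32))],True,(0,0,255),1)
    if path: cv2.imwrite(path,im)
    return im
E
python3 - <<'E'
from fit import *
it=[(disc,ori(-2.06,30,0),np.array([539.9,-187.7,84.9])),(hub,ori(-3.07,30,.6),np.array([526.96,-307.33,99.7]))]
T=(255,165);S=(213,191)
def B(off,a,sc=6): x0,y0,x1,y1=a;return (off[0]+x0//sc,off[1]+y0//sc,off[0]+x1//sc,off[1]+y1//sc)
a=overlay(t,it,(260,180,370,232),7,None,[mask(t,(288,205),B(T,(90,140,310,350)),90)])
b=overlay(s,it,(245,195,310,252),7,None,[mask(s,(266,210),B(S,(230,65,405,220)),100)])
b=b[:236];o=np.zeros((600,770,3),np.uint8);o[:364]=a[:364];o[364:600,:455]=b
cv2.imwrite("pics/ov.png",o)
E
```

```text
(no output)
```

View pics/ov.png

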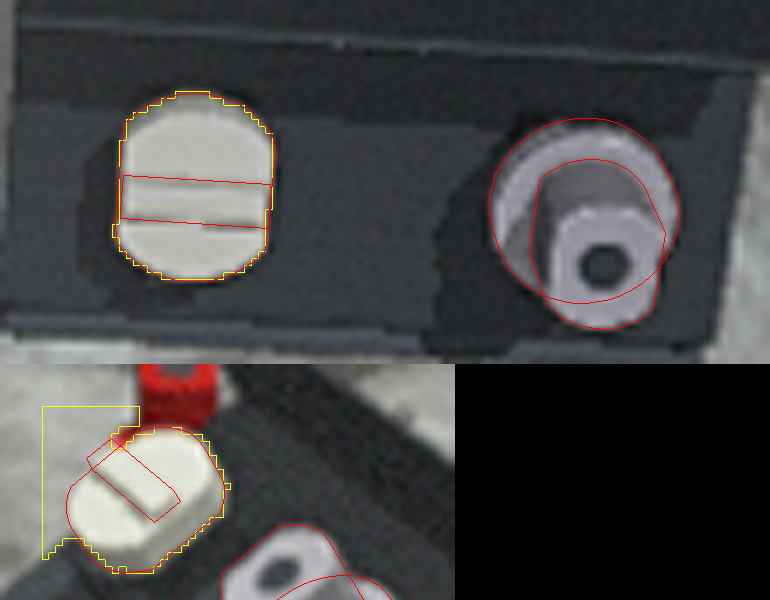

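```bash
cat > run2.py <<'E'
from fit import *
def B(off,a,sc=6): x0,y0,x1,y1=a;return (off[0]+x0//sc,off[1]+y0//sc,off[0]+x1//sc,off[1]+y1//sc)
T=(255,165);S=(213,191)
s2=dict(s);im=s["frame"].copy();yy,xx=np.mgrid[:384,:512]
X=(xx-245)*7;Y=(yy-195)*7+364
ab=(Y-545)<(X-70)*(420-545)/(230-70.)
im[ab&(im.max(2)<195)]=0;s2["frame"]=im
jobs={"disc":(disc,[(t,(288,205),B(T,(90,140,310,350)),90),(s2,(266,210),B(S,(230,65,405,220)),100)]),
      "hub":(hub,[(t,(334,204),B(T,(420,170,640,385)),70),(s,(293,236),B(S,(365,140,560,350)),85)])}
M={}
for n,(g,l) in jobs.items():
    M[n]=[mask(f,sd,bx,th)[bx[1]:bx[3],bx[0]:bx[2]].astype(float) for f,sd,bx,th in l]
def cost(n,p,Rm):
    g,l=jobs[n]; return sum(((render(f,g,Rm,p,bx)-m)**2).sum() for (f,_,bx,_),m in zip(l,M[n]))
def run(f,x0,step):
    for k in range(3):
        x0=np.array(x0);sim=np.vstack([x0]+[x0+np.eye(len(x0))[i]*step[i]*(-1)**k for i in range(len(x0))])
        r=minimize(f,x0,method="Nelder-Mead",options=dict(initial_simplex=sim,maxiter=700,xatol=.02,fatol=.01));x0=r.x
    return r
rd=run(lambda x:cost("disc",x[:3],ori(x[3],30,0)),[540,-188,75,-4],[8,8,8,5]);print(rd.x.round(2),rd.fun)
rh=run(lambda x:cost("hub",x[:3],ori(x[3],30,x[4])),[527,-307,99,-3,0],[8,8,8,5,5]);print(rh.x.round(2),rh.fun)
def J(x):
    Rm=ori(x[3],30,0);c=x[:3]
    return cost("disc",c+Rm.apply([0,60,8]),Rm)+cost("hub",c+Rm.apply([0,-60,25]),Rm*R.from_euler("z",x[4],degrees=True))
c0=(rd.x[:3]+rh.x[:3])/2-ori(-3,30,0).apply([0,0,16])
rj=run(J,[*c0,-3,0],[6,6,6,4,5]);x=rj.x;Rm=ori(x[3],30,0);print(x.round(2),rj.fun,x[:3]+Rm.apply([0,60,8]),x[:3]+Rm.apply([0,-60,25]))
# drive hub: top-camera mask compare free of stand: face outline
E
python3 run2.py
```

```text
[ 540.34 -187.78   83.57   -4.32] 38.92884275278739
[ 526.97 -307.31   99.6    -2.82    2.4 ] 33.839477124183006
[ 541.91 -247.91   77.51   -2.29    0.58] 77.96970396001538 [ 540.30997486 -187.79872004   84.44263696] [ 527.02457023 -307.36354775   99.16506883]
```

```bash
cat > stand.py <<'E'
from fit import *
from scipy.ndimage import map_coordinates
def dense(P,n=40):
    P=np.asarray(P,float);return np.vstack([P[i]+(P[(i+1)%len(P)]-P[i])*np.linspace(0,1,n,endpoint=False)[:,None] for i in range(len(P))])
xe=np.sqrt(28**2-21**2);a0=np.arcsin(21/28)
arc=np.r_[np.linspace(-a0,a0,30),np.linspace(np.pi-a0,np.pi+a0,30)]
face=np.vstack([np.c_[28*np.cos(arc),28*np.sin(arc)],np.c_[np.linspace(-xe,xe,30),np.full(30,21)],np.c_[np.linspace(-xe,xe,30),np.full(30,-21)]])
face=np.c_[face,np.full(len(face),90)]
slot=np.vstack([np.c_[np.linspace(-24,24,40),np.full(40,y),np.full(40,90)] for y in(-9,9,)]+[np.c_[np.linspace(-24,24,40),np.full(40,y),np.full(40,83)] for y in(-7,7,)])
foot=dense([(47,47,10),(47,-47,10),(-47,-47,10),(-47,47,10)])
def G(f):
    g=cv2.GaussianBlur(f["frame"],(0,0),.8).astype(float)
    return np.sqrt(sum(cv2.Sobel(g,cv2.CV_64F,*d,ksize=3)**2 for d in((1,0),(0,1))).max(2))
def pts(x): 
    A=R.from_euler("z",x[2],degrees=True);B=R.from_euler("z",x[3],degrees=True);o=[x[0],x[1],0]
    return A.apply(face)+o,A.apply(slot)+o,B.apply(foot)+o
def sc(g,f,P): uv=proj(f,P);return map_coordinates(g,[uv[:,1],uv[:,0]],order=1).mean()
if __name__=="__main__":
    s0=load("scene")
    C={"top":[(t,G(t))],"scene":[(s0,G(s0))],"both":[(t,G(t)),(s0,G(s0))]}
    for k,l in C.items():
        c=lambda x:-sum(w*sc(g,f,P) for f,g in l for P,w in zip(pts(x),(1,.6,.6)))
        best=min((minimize(c,[494.4+dx,26.5+dy,14,15.5],method="Nelder-Mead",options=dict(initial_simplex=np.array([494.4+dx,26.5+dy,14,15.5])+np.vstack([np.zeros(4),np.diag([4,4,3,3])]))) for dx in(-3,0,3) for dy in(-3,0,3)),key=lambda r:r.fun)
        print(k,best.x.round(2),best.fun)
    x=best.x
    def draw(f,bx,k):
        x0,y0,x1,y1=bx;im=cv2.resize(f["frame"][y0:y1,x0:x1],None,fx=k,fy=k,interpolation=cv2.INTER_CUBIC)
        for P in pts(x):
            for u in ((proj(f,P)-[x0,y0]+.5)*k-.5): cv2.circle(im,(int(round(u[0])),int(round(u[1]))),0,(0,0,255),-1)
        return im
    u=proj(s0,[494,26,50])[0].astype(int)
    a=draw(t,(160,195,225,260),6);b=draw(s0,(u[0]-32,u[1]-32,u[0]+33,u[1]+33),6)
    cv2.imwrite("pics/stand_ov.png",np.hstack([a,b]))
E
python3 stand.py
python3 - <<'E'
from h import *
n=np.array([-.5*np.cos(np.radians(-2.5)),-.5*np.sin(np.radians(-2.5)),.8660])
m=np.array([540.3,-187.8,84.3])
Rr=R.from_euler("ZYZ",[-2.5,-30,0],degrees=True)
Rt=Rr*R.from_euler("x",180,degrees=True);print(Rt.as_matrix().round(3))
print("TCP approach",m+110*n,"grasp",m-20*n); go(Rt,m+110*n)
E
```

```text
top [494.54  28.54  21.39  15.82] -311.93243789101473
scene [487.55  26.95  19.09  14.63] -374.44175568774364
both [494.24  28.55  21.01  16.55] -651.046635207693
[[ 0.865 -0.044  0.5  ]
 [-0.038 -0.999 -0.022]
 [ 0.5    0.    -0.866]]
TCP approach [ 485.35234781 -185.40093369  179.56      ] grasp [ 550.29048222 -188.23619387   66.98      ]
n 7 rot/row [-0.95   4.167  3.466]
[-0.0026, 0.01695, 0.03582]
[-0.0042, 0.01656, 0.03585]
[-0.00581, 0.01627, 0.03576]
[-0.00743, 0.01608, 0.03554]
[-0.00903, 0.01599, 0.03521]
[-0.01061, 0.016, 0.03476]
[-0.01215, 0.01612, 0.0342]
```

View pics/stand_ov.png

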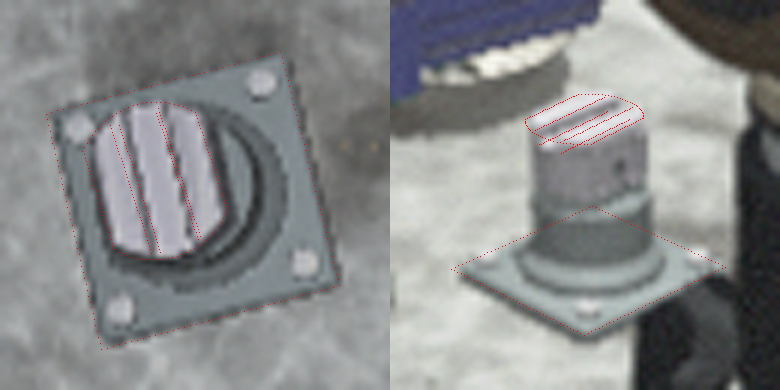

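Run:
```python
from h import *
from scipy.ndimage import map_coordinates
t=load("top");g=cv2.cvtColor(t["frame"],cv2.COLOR_BGR2GRAY).astype(float)
L=[]
for (xa,ya),(xb,yb) in [((193,205),(226,355)),((252,195),(287,345))]:
    P=[]
    for r in np.linspace(0,1,30):
        xs=np.linspace(-18,18,73)+xa+(xb-xa)*r; y=ya+(yb-ya)*r
        c=crop(np.c_[xs,np.full(73,y)],9,(160,195)); v=map_coordinates(g,[c[:,1],c[:,0]],order=1)
        w=np.clip(v.max()-15-v,0,None)**2; P.append((w@c)/w.sum())
    q=unproj(t,np.array(P),88); k=np.polyfit(q[:,0],q[:,1],1); print("yaw",np.degrees(np.arctan(k[0])),"y at x=494:",np.polyval(k,494)); 
# face bright area extents
m=(g>165).astype(np.uint8);m[:210]=0;m[240:]=0;m[:,:172]=0;m[:,200:]=0
ys,xs=np.nonzero(m);print(len(xs));c,_=cv2.findContours(m,0,1);h=cv2.convexHull(np.vstack(c))
print(cv2.minAreaRect(h)); hh=h[:,0].astype(float);q=unproj(t,hh,90)
f=lambda p:[ (lambda d: max(np.hypot(*d)-27,abs(d[1])-20))(R.from_euler("z",-p[2],degrees=True).as_matrix()[:2,:2]@(a-p[:2])) for a in q]
print(least_squares(f,[494,27,14],loss="soft_l1").x)
```

```text
yaw 14.749895510649168 y at x=494: 34.97860120091211
yaw 15.0531764618483 y at x=494: 19.70129558625034
293
((184.02268981933594, 223.9989776611328), (28.970088958740234, 23.384944915771484), 87.39744567871094)
[494.6379327   30.7063456   14.38732736]
```

The stand sits at about (494.4, 27.0), with the slot at a yaw of about 14.8°. The overlay confirms the foot and position, but its face-yaw optimum was off, so I refined the angle from the slot lines. The close crop also confirmed the ivory disc on the left seat and the plain grey hub on the right. Next I go above the disc.

Emit:
move_arm(plan=[{"rotation": [-0.95, 4.167, 3.466], "delta_pos": [-0.0026, 0.017, 0.0358], "fingers": 0}, {"rotation": [-0.95, 4.167, 3.466], "delta_pos": [-0.0042, 0.0166, 0.0358], "fingers": 0}, {"rotation": [-0.95, 4.167, 3.466], "delta_pos": [-0.0058, 0.0163, 0.0358], "fingers": 0}, {"rotation": [-0.95, 4.167, 3.466], "delta_pos": [-0.0074, 0.0161, 0.0355], "fingers": 0}, {"rotation": [-0.95, 4.167, 3.466], "delta_pos": [-0.009, 0.016, 0.0352], "fingers": 0}, {"rotation": [-0.95, 4.167, 3.466], "delta_pos": [-0.0106, 0.016, 0.0348], "fingers": 0}, {"rotation": [-0.95, 4.167, 3.466], "delta_pos": [-0.0122, 0.0161, 0.0342], "fingers": 0}, {"rotation": [0, 0, 0], "delta_pos": [0, 0, 0], "fingers": 0}, {"rotation": [0, 0, 0], "delta_pos": [0, 0, 0], "fingers": 0}])

```text
time: 2.45
ee_pos: [481.0, -193.0, 176.1]
ee_rot: [3.022, -0.074, 0.797]
ft_force: [-0.2, 0.1, 0.6]
gripper_width: 85.5
finger_force: 0.0
```

```bash
cat >> h.py <<'E'
def rackpose(spin=0): return R.from_euler("ZYZ",[-2.5,-30,spin],degrees=True)*R.from_euler("x",180,degrees=True)
N=R.from_euler("ZYZ",[-2.5,-30,0],degrees=True).apply([0,0,1.])
D=np.array([540.3,-187.8,84.3]); H=np.array([527.0,-307.4,99.3])
def down(yaw): return R.from_euler("z",yaw,degrees=True)*R.from_euler("x",180,degrees=True)
E
python3 - <<'E'
from h import *
from rig import get_obs
print(get_obs()["joint_positions"]);go(rackpose(),D+110*N,1); go(rackpose(),D-20*N,4)
E
```

```text
[-0.73229074 -0.25295034  2.29103538  0.47394313  0.74566401  0.59398712]
n 1 rot/row [ 0.283  0.446 -0.228]
[0.0052, -0.00775, -0.00111]
n 4 rot/row [ 0.071  0.112 -0.057]
[0.00155, -0.0021, 0.03222]
[0.00149, -0.00206, 0.03223]
[0.00143, -0.00202, 0.03223]
[0.00137, -0.00197, 0.03224]
```

Emit:
move_arm(plan=[{"rotation": [0.283, 0.446, -0.228], "delta_pos": [0.0052, -0.0078, -0.0011], "fingers": 0}, {"rotation": [0, 0, 0], "delta_pos": [0, 0, 0.03], "fingers": 0}, {"rotation": [0, 0, 0], "delta_pos": [0, 0, 0.03], "fingers": 0}, {"rotation": [0, 0, 0], "delta_pos": [0, 0, 0], "fingers": 0}, {"rotation": [0, 0, 0], "delta_pos": [0, 0, 0], "fingers": 0}])

```text
time: 2.95
ee_pos: [517.3, -186.5, 130.2]
ee_rot: [3.02, -0.061, 0.816]
ft_force: [-0.3, 0.0, 0.4]
gripper_width: 85.4
finger_force: 0.0
```

Run:
```python
from h import *
from rig import get_obs
print(get_obs()["joint_positions"]);go(rackpose(),D-20*N,1)
```

```text
[-0.66829328 -0.10126835  2.26165146  0.53940797  0.60882187  0.55409489]
n 1 rot/row [ 0.053 -0.235  0.189]
[-0.00327, 0.0002, 0.07127]
```

Emit:
move_arm(plan=[{"rotation": [0, -0.2, 0.2], "delta_pos": [-0.0033, 0.0002, 0.02], "fingers": 0}, {"rotation": [0, 0, 0], "delta_pos": [0, 0, 0.02], "fingers": 0}, {"rotation": [0, 0, 0], "delta_pos": [0, 0, 0.015], "fingers": 0}, {"rotation": [0, 0, 0], "delta_pos": [0, 0, 0.016], "fingers": 0}, {"rotation": [0, 0, 0], "delta_pos": [0, 0, 0], "fingers": 0}, {"rotation": [0, 0, 0], "delta_pos": [0, 0, 0], "fingers": 0}])

```text
time: 3.55
ee_pos: [549.5, -189.0, 67.4]
ee_rot: [3.021, -0.069, 0.812]
ft_force: [-1.3, -0.1, 0.6]
gripper_width: 85.6
finger_force: 0.0
```

Run:
```python
from h import *
from rig import get_obs,grab_frame
print(get_obs()["joint_positions"]);go(rackpose(),D-20*N,1)
s=grab_frame("scene")
cv2.imwrite("pics/g1.png",cv2.resize(s["frame"][185:290,210:350],None,fx=5,fy=5,interpolation=cv2.INTER_CUBIC))
```

```text
[-0.6269303   0.08970404  2.21427908  0.64829606  0.47151055  0.46003951]
n 1 rot/row [ 0.126 -0.088 -0.08 ]
[0.00046, -0.00085, 0.00071]
```

View pics/g1.png

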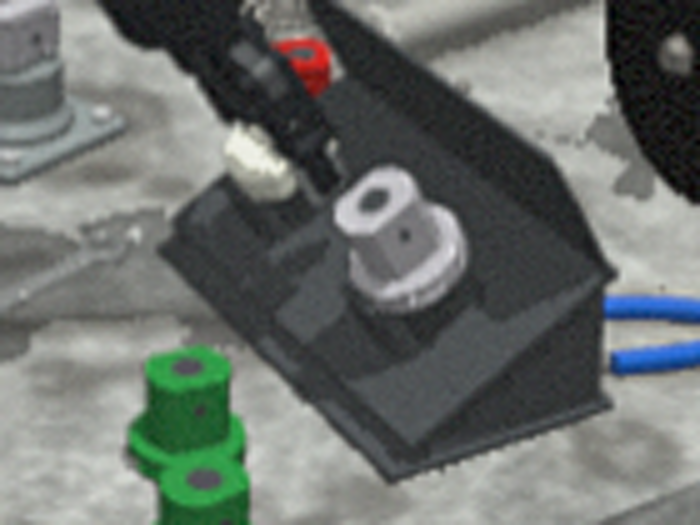

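The near finger stands beside the disc's right flat (around pixel (320,170)) and clear of the hub. I close gently.

Emit:
move_arm(plan=[{"rotation": [0, 0, 0], "delta_pos": [0, 0, 0], "fingers": 80}, {"rotation": [0, 0, 0], "delta_pos": [0, 0, 0], "fingers": 110}, {"rotation": [0, 0, 0], "delta_pos": [0, 0, 0], "fingers": 150}, {"rotation": [0, 0, 0], "delta_pos": [0, 0, 0], "fingers": 200}, {"rotation": [0, 0, 0], "delta_pos": [0, 0, 0], "fingers": 200}, {"rotation": [0, 0, 0], "delta_pos": [0, 0, 0], "fingers": 200}], grip_force=25)

```text
time: 4.2
ee_pos: [548.7, -188.9, 66.0]
ee_rot: [3.022, -0.07, 0.809]
ft_force: [-4.2, 0.5, 5.8]
gripper_width: 45.7
finger_force: 25.0
```

Emit:
move_arm(plan=[{"rotation": [0, 0, 0], "delta_pos": [0, 0, 0], "fingers": 200}, {"rotation": [0, 0, 0], "delta_pos": [0, 0, 0], "fingers": 200}, {"rotation": [0, 0, 0], "delta_pos": [0, 0, -0.008], "fingers": 200}, {"rotation": [0, 0, 0], "delta_pos": [0, 0, -0.02], "fingers": 200}, {"rotation": [0, 0, 0], "delta_pos": [0, 0, -0.03], "fingers": 200}, {"rotation": [0, 0, 0], "delta_pos": [0, 0, -0.03], "fingers": 200}, {"rotation": [0, 0, 0], "delta_pos": [0, 0, -0.03], "fingers": 200}, {"rotation": [0, 0, 0], "delta_pos": [0, 0, 0], "fingers": 200}], grip_force=60)

```text
time: 5.0
ee_pos: [490.1, -187.1, 171.5]
ee_rot: [3.016, -0.07, 0.815]
ft_force: [0.1, -1.0, -0.4]
gripper_width: 44.8
finger_force: 62.2
```

Run:
```python
from h import *
from rig import get_obs
print(get_obs()["joint_positions"],get_obs()["ee_pos"])
Rt=down(14.8); p=np.array([494.4,27,160])-Rt.apply([1.8,0,0]); print(p); go(Rt,p)
```

```text
[-0.70948946 -0.2352958   2.28930876  0.48694834  0.71467719  0.59629035] [ 490.14288091 -187.09651489  171.50137356]
[492.6597179   26.54019764 160.        ]
n 5 rot/row [ 0.974 -5.995 -3.408]
[-0.00238, -0.04271, 0.00106]
[0.00032, -0.04275, 0.00189]
[0.00309, -0.04261, 0.00244]
[0.00589, -0.0423, 0.00269]
[0.00867, -0.04182, 0.00265]
```

Emit:
move_arm(plan=[{"rotation": [0.974, -5.995, -3.408], "delta_pos": [-0.0024, -0.0427, 0.0011], "fingers": 200}, {"rotation": [0.974, -5.995, -3.408], "delta_pos": [0.0003, -0.0428, 0.0019], "fingers": 200}, {"rotation": [0.974, -5.995, -3.408], "delta_pos": [0.0031, -0.0426, 0.0024], "fingers": 200}, {"rotation": [0.974, -5.995, -3.408], "delta_pos": [0.0059, -0.0423, 0.0027], "fingers": 200}, {"rotation": [0.974, -5.995, -3.408], "delta_pos": [0.0087, -0.0418, 0.0027], "fingers": 200}, {"rotation": [0, 0, 0], "delta_pos": [0, 0, 0], "fingers": 200}, {"rotation": [0, 0, 0], "delta_pos": [0, 0, 0], "fingers": 200}, {"rotation": [0, 0, 0], "delta_pos": [0, 0, 0], "fingers": 200}])

```text
time: 5.8
ee_pos: [491.4, 27.3, 155.7]
ee_rot: [-3.109, -0.404, 0.009]
ft_force: [-0.5, 0.2, -1.1]
gripper_width: 44.9
finger_force: 62.1
```

Run:
```python
from h import *
from rig import get_obs
print(get_obs()["joint_positions"],get_obs()["ee_pos"])
Rt=down(14.8); p=np.array([494.4,27,115])-Rt.apply([1.8,0,0]); print(p); go(Rt,p,1)
```

```text
[-0.15305007 -0.0397475   2.08110205  0.0044923   1.10771065  1.15729523] [491.38014686  27.30869293 155.73569152]
[492.6597179   26.54019764 115.        ]
n 1 rot/row [-0.382  0.3    0.007]
[0.00125, 0.00134, 0.04072]
```

Emit:
move_arm(plan=[{"rotation": [-0.38, 0.3, 0], "delta_pos": [0.0012, 0.0013, 0.02], "fingers": 200}, {"rotation": [0, 0, 0], "delta_pos": [0, 0, 0.02], "fingers": 200}, {"rotation": [0, 0, 0], "delta_pos": [0, 0, 0], "fingers": 200}, {"rotation": [0, 0, 0], "delta_pos": [0, 0, 0], "fingers": 200}])

```text
time: 6.2
ee_pos: [493.0, 25.8, 116.7]
ee_rot: [3.116, 0.402, 0.001]
ft_force: [0.3, 0.1, -0.6]
gripper_width: 44.6
finger_force: 62.0
```

Run:
```python
from h import *
from rig import get_obs,grab_frame
o=get_obs();print(o["ee_pos"],R.from_rotvec(o["ee_rot"]).as_matrix().round(3))
s=grab_frame("scene");pickle.dump(s,open("scene2.pkl","wb"))
t=grab_frame("top");pickle.dump(t,open("top2.pkl","wb"))
u=proj(s,[494,27,110])[0].astype(int);v=proj(t,[494,27,110])[0].astype(int);print(u,v)
f=lambda im,c:cv2.resize(im["frame"][c[1]-32:c[1]+32,c[0]-32:c[0]+32],None,fx=6,fy=6,interpolation=cv2.INTER_CUBIC)
cv2.imwrite("pics/hov.png",np.hstack([f(s,u),f(t,v)]))
```

```text
[493.0040839   25.79780608 116.72492039] [[ 0.967  0.254  0.001]
 [ 0.254 -0.967  0.   ]
 [ 0.001  0.    -1.   ]]
[210 178] [184 223]
```

View pics/hov.png

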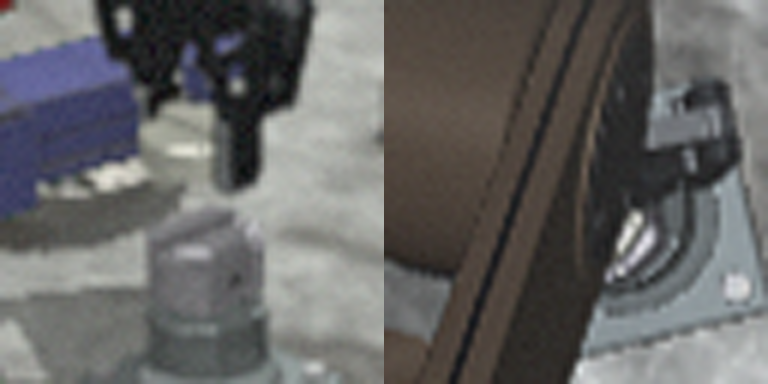

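The picture shows the near finger at about (235,150) over the hub, but no ivory disc between the fingers. I look for it numerically.

Run:
```python
from h import *
a=load("scene1")["frame"].astype(int)[205:215,258:275].reshape(-1,3);print("ivory bgr",np.median(a,0))
for n in("scene1","scene2","top","top2"):
    f=load(n);im=f["frame"].astype(int)
    m=((im[...,2]>185)&(im[...,2]-im[...,0]>8)&(im[...,2]-im[...,0]<60)&(abs(im[...,2]-im[...,1])<25)).astype(np.uint8)
    k,l,st,c=cv2.connectedComponentsWithStats(m)
    print(n,[(c[i].round(0).tolist(),int(st[i,4])) for i in range(1,k) if st[i,4]>15])
s=load("scene2")
for p in [(494,27,137),(494,4,137),(494,27,117),(540,-188,84)]: print(p,proj(s,p).round(0))
im=s["frame"]
print("rack disc spot",im[205:215:3,258:275:4].max(2))
u=proj(s,[494,27,137])[0].astype(int);print(im[u[1]-15:u[1]+16:3,u[0]-18:u[0]+19:3].max(2))
```

```text
ivory bgr [212. 223. 222.]
scene1 [([198.0, 175.0], 18), ([267.0, 210.0], 86), ([259.0, 216.0], 66)]
scene2 [([197.0, 175.0], 17)]
top []
top2 []
(494, 27, 137) [[211. 169.]]
(494, 4, 137) [[214. 172.]]
(494, 27, 117) [[211. 176.]]
(540, -188, 84) [[265. 214.]]
rack disc spot [[182 173 109 116  60]
 [197 201 121  60  58]
 [181  84  70  76  65]
 [182  92  72  49  89]]
[[151 114  23  35  43  23 104  52  70  38  28  37  43]
 [152 152 136  37  33  68  79  32  67  31  27  34 115]
 [135 102  98  84  36  42  91  64  99  47  39  35 160]
 [ 99  95  96  94  59 140 120  89  31  30  31  60 169]
 [ 90  82  90 108 153 138 159 130  47  36 175 181 180]
 [ 97  90  89 119 166 166 169 108  57  32 179 185 188]
 [ 95  85  83 134 130 143 167 115  60  29 167 180 174]
 [125 221 202 177 134 147 150 110  67  26 186 184 185]
 [142  95  83  88  94 102 161 164 125 180 191 183 180]
 [ 84  84  85  92  97 130 145 126 115 179 180 173 170]
 [ 86  90  96 137 129 118  98 112 124 181 165 144 135]]
```

Run:
```python
from h import *
a=load("scene");b=load("scene2");t0=load("top");t2=load("top2")
np.set_printoptions(linewidth=250)
print("rows160-190 cols 190-235: scene0 / scene2")
print(a["frame"][156:190:2,190:236:2].max(2));print(b["frame"][156:190:2,190:236:2].max(2))
# rack disc spot in top before / after
print(t0["frame"][190:220:4,272:306:3].max(2));print(t2["frame"][190:220:4,272:306:3].max(2))
d=cv2.absdiff(t0["frame"],t2["frame"]).max(2);m=(cv2.GaussianBlur(d,(0,0),1)>25).astype(np.uint8)
k,l,st,c=cv2.connectedComponentsWithStats(m);print([(st[i].tolist()) for i in range(1,k) if st[i,4]>12])
```

```text
rows160-190 cols 190-235: scene0 / scene2
[[175 172 169 169 175 177 174 169 159 142 119  67  67  62  62  56  43  44  43  51  40  41  46]
 [178 179 178 174 162 149 127 113 104 111 108 113  64  64  65  65  50  44  38  66  56  44  44]
 [172 156 135 116 112 111 113 112 110 108 107 108 104  69  58  57  64  48  37  71  60  39  44]
 [117 117 120 114 113 111 112 111 102 102  96 101  99 161 111  57  60  58  49  61  50  43  41]
 [120 118 118 112 106 100  98 109 106 108 107 112 108 224 220 130  56  55  50  46  37  42  41]
 [117 101 101  99 108 112 110 114 105 100  93 101 194 220 222 225 138  56  64  54  49  39  43]
 [106 114 113 109 107 101 103  99 102 115 104 107 189 203 204 216 229 142  58  61  61  62  59]
 [113 109 110  95 102 106 109 107 132 142 182 208 198 194 195 194 206 218 157  61  57  59  67]
 [ 95 105 107 109  96 164 207 224 202 179 201 204 206 209 203 201 202 207 217 179  75  62  56]
 [100 141 191 244 236 224 233 205 124 169 215 211 209 200 206 209 215 214 216 218 201 120  55]
 [130  89 224 237 202 193 107 107 117 127 203 200 206 209 217 215 217 215 211 216 209 192 163]
 [183 166 114
[... 2367 characters left out ...]
2  62  61]
 [ 49  47 179 169 158 153 155 155 163  49  63  63]
 [ 49  43 171 168 170 178 181 187 193  58  66  61]
 [ 49  45 196 183 186 185 185 188 196  57  65  60]
 [ 59  54  47 127 186 194 188 165  56  66  64  64]]
[[58 54 55 56 51 52 53 50 49 52 43 49]
 [54 56 54 55 53 49 53 44 44 47 51 49]
 [74 77 52 73 66 73 50 70 69 71 68 71]
 [76 72 56 73 63 74 47 71 59 70 74 69]
 [72 49 53 72 70 49 42 71 71 75 73 73]
 [70 71 55 71 70 52 50 70 71 70 70 69]
 [74 55 58 56 52 58 40 71 71 73 69 71]
 [76 75 54 58 62 59 56 73 72 71 74 70]]
[[12, 174, 201, 210, 20412], [275, 193, 25, 28, 582], [328, 334, 64, 19, 644], [175, 343, 16, 5, 66], [254, 350, 10, 4, 25], [145, 366, 46, 18, 556], [134, 377, 6, 7, 24]]
```

Run:
```python
from fit import *
b=load("scene2");g=cv2.cvtColor(b["frame"],cv2.COLOR_BGR2GRAY).astype(float)
np.set_printoptions(linewidth=250)
Rt=down(14.8)
bx=(190,155,240,225)
for dx in(0,1.8,4):
    p=np.array([493,25.8,116.7])+Rt.apply([dx,0,-20.1])
    m=render(b,[cyl(28,23,-8,8),np.array([(i*27,j*6,z) for i in(-1,1) for j in(-1,1) for z in(-8,-14)],float),np.array([(i*6,j*22.5,z) for i in(-1,1) for j in(-1,1) for z in(8,14)],float)],R.from_euler("z",14.8,degrees=True),p,bx)
    print("disc",dx,[(155+r,round(190+50-m[r,:].sum()-0 if 0 else 190+np.argmax(m[r]>.02)+1-m[r][np.argmax(m[r]>.02)]-.5,1)) for r in range(5,30) if m[r].max()>.5])
m=render(b,[cyl(28,21,58,90)],R.from_euler("z",14.8,degrees=True),np.array([494.4,27,0]),bx)
print("hub",[(155+r,round(190+np.argmax(m[r]>.02)+.5-m[r][np.argmax(m[r]>.02)],1),round(190+np.nonzero(m[r]>.02)[0][-1]-.5+m[r][np.nonzero(m[r]>.02)[0][-1]],1)) for r in range(24,50) if m[r].max()>.5])
print(g[160:182,196:214].astype(int)); print(g[190:206:2,196:226].astype(int))
```

```text
disc 0 [(163, np.float64(204.0)), (164, np.float64(203.5)), (165, np.float64(203.3)), (166, np.float64(201.1)), (167, np.float64(200.4)), (168, np.float64(200.4)), (169, np.float64(200.5)), (170, np.float64(200.5)), (171, np.float64(200.5)), (172, np.float64(200.5)), (173, np.float64(200.7)), (174, np.float64(201.3)), (175, np.float64(201.9)), (176, np.float64(201.9)), (177, np.float64(203.2))]
disc 1.8 [(163, np.float64(204.2)), (164, np.float64(204.0)), (165, np.float64(203.3)), (166, np.float64(201.2)), (167, np.float64(200.9)), (168, np.float64(200.9)), (169, np.float64(201.0)), (170, np.float64(201.0)), (171, np.float64(201.0)), (172, np.float64(201.0)), (173, np.float64(201.3)), (174, np.float64(202.0)), (175, np.float64(202.4)), (176, np.float64(202.4)), (177, np.float64(204.2))]
disc 4 [(162, np.float64(206.4)), (163, np.float64(204.8)), (164, np.float64(204.6)), (165, np.float64(203.3)), (166, np.float64(201.8)), (167, np.float64(201.5)), (168, np.float64(201.5)), (169, np.float64(201.6)), (170, np.float64(201.6)), (171, np.float64(201.6)), (172, np.float64(201.6)), (173, np
[... 2917 characters left out ...]
107 109 107 109 112 113 112 108  97  95  91  88  94 100 106 103 129 173 180 179 172]
 [112 101 106 110 113 105 105 100  95 101 104 112 115 109 111 119 111  95  94  97  94  96  81  89  93 118 159 168 171 176]
 [110 114 115 116 110 107  92  91  91  96  89  87 100 100 100 110 105  96  94  93  95  99  92  96 120 115 116 151 164 159]
 [110 109 110 110 111 108  99  75  85  91 100 105 112 117 112 121 121 127 103  94  92  88  85  80  66  70 108 152 156 152]
 [110 114 113 118 115 114  98  82  75  71  80  83  90  89  85  85  87  91  85  76  79  81  74  73  72  68  98 126 129 125]
 [115 113 119 108 115 106  89  74  74  80  86  86  85  89  88  91  90  93  83  79  80  83  78  80  85  65  91 133 132 128]]
```

The disc is held after all: the shaded ivory edge at column 200.8 matches the predicted 200.9. Against the hub edges it sits about 0.5 px (1.3 mm) off, so I nudge it and lower.

Emit:
move_arm(plan=[{"rotation": [0, 0, 0], "delta_pos": [0.0006, 0.0005, 0.01], "fingers": 200}, {"rotation": [0, 0, 0], "delta_pos": [0, 0, 0.01], "fingers": 200}, {"rotation": [0, 0, 0], "delta_pos": [0, 0, 0.006], "fingers": 200}, {"rotation": [0, 0, 0], "delta_pos": [0, 0, 0.004], "fingers": 200}, {"rotation": [0, 0, 0], "delta_pos": [0, 0, 0.002], "fingers": 200}, {"rotation": [0, 0, 0], "delta_pos": [0, 0, 0.002], "fingers": 200}, {"rotation": [0, 0, 0], "delta_pos": [0, 0, 0], "fingers": 200}])

```text
time: 7.0
ee_pos: [494.2, 26.7, 82.7]
ee_rot: [3.115, 0.406, 0.002]
ft_force: [0.4, 0.4, -1.6]
gripper_width: 44.9
finger_force: 62.1
```

Emit:
move_arm(plan=[{"rotation": [0, 0, 0], "delta_pos": [0, 0, 0.001], "fingers": 200}, {"rotation": [0, 0, 0], "delta_pos": [0, 0, 0.001], "fingers": 200}, {"rotation": [0, 0, 0], "delta_pos": [0, 0, 0.001], "fingers": 200}, {"rotation": [0, 0, 0], "delta_pos": [0, 0, 0.001], "fingers": 200}, {"rotation": [0, 0, 0], "delta_pos": [0, 0, 0], "fingers": 200}])

```text
time: 7.5
ee_pos: [494.5, 26.6, 80.3]
ee_rot: [3.115, 0.406, 0.001]
ft_force: [-4.0, 0.9, 7.3]
gripper_width: 45.0
finger_force: 63.0
```

Emit:
move_arm(plan=[{"rotation": [0, 0, 0], "delta_pos": [0, 0, 0.001], "fingers": 200}, {"rotation": [0, 0, 0], "delta_pos": [0, 0, 0.001], "fingers": 200}, {"rotation": [0, 0, 0], "delta_pos": [0, 0, 0], "fingers": 200}])

```text
time: 7.8
ee_pos: [494.5, 26.6, 80.2]
ee_rot: [3.115, 0.407, -0.001]
ft_force: [-10.3, 1.7, 18.4]
gripper_width: 44.8
finger_force: 64.3
```

```bash
python3 -c "
from rig import get_obs
o=get_obs();print(o['ft_force'],o['torque'],o['ee_pos'],o['ee_rot'])"
```

```text
[-10.30949322   1.70784366  18.38029356] [-0.04177718  1.47950711 -0.15968861] [494.52450742  26.56851788  80.20764345] [ 3.11478253e+00  4.06566853e-01 -9.32892123e-04]
```

Emit:
move_arm(plan=[{"rotation": [0, 0, 0], "delta_pos": [0, 0, -0.002], "fingers": 200}, {"rotation": [0, 0, 0], "delta_pos": [0, 0, -0.001], "fingers": 200}, {"rotation": [0, 0, 0], "delta_pos": [0, 0, 0], "fingers": 80}, {"rotation": [0, 0, 0], "delta_pos": [0, 0, 0], "fingers": 80}, {"rotation": [0, 0, 0], "delta_pos": [0, 0, 0], "fingers": 80}, {"rotation": [0, 0, 0], "delta_pos": [0, 0, 0], "fingers": 80}])

```text
time: 8.4
ee_pos: [494.1, 26.6, 79.5]
ee_rot: [3.115, 0.406, 0.001]
ft_force: [-0.5, -0.2, -0.9]
gripper_width: 58.5
finger_force: 0.0
```

Run:
```python
from h import *
from rig import get_obs,grab_frame
o=get_obs();print(o['ft_force'],o['ee_pos'])
s=grab_frame("scene");pickle.dump(s,open("scene3.pkl","wb"))
np.set_printoptions(linewidth=250)
g=cv2.cvtColor(s["frame"],cv2.COLOR_BGR2GRAY);print(g[168:200,196:226])
```

```text
[-0.47403458 -0.20922009 -0.94115305] [494.10409842  26.63317527  79.54020085]
[[ 67  68  49  28  26  29  32  17  20  28  52  77  75  66  72  89  60  21  29  36  37  32  66  46  34  20  33  29  27  31]
 [ 63  66  59  46  38  31  32  30  33  30  61  72  71  75 119 137  87  42  21  33  39  61 127 106  49  34  34  25  21  35]
 [ 69  78  77  76  63  49  34  23  31  28  57  81 113 115 161 177 142 100  54  31  36  69 159 140  78  31  29  35  42  75]
 [ 67  79  70  90  89  70  38  17  30  24  35  92 142 147 162 174 171 154  92  33  28  51 137 153  96  38  29  22  51  91]
 [ 73  74  67  83  92  71  41  23  27  24  29  88 140 168 174 174 179 178 127  53  24  42 108 169 111  48  25  26  53  60]
 [156 158 146 121 101  72  31  33  23  20  16  71 154 172 176 178 180 179 148  80  32  26  84 136  93  42  30  34  36  38]
 [214 215 207 165 109  62  36  24  21  38  66 118 163 174 177 176 176 177 167  94  39  26  38  51  36  28  30  28  29  36]
 [211 203 203 187 125  64  34  31  30  92 128 157 166 167 173 162 164 165 168 114  49  29  32  28  29  31  32  31  27  36]
 [207 177 171 159 111  56  28  25  41
[... 2215 characters left out ...]
103 109 105 113 108 117 116 109  99  94  92  93  90  95  99 106 129 173 180 177 171]
 [106 102 102  99 103 107  98  97  97 103 108 109 110 113 117 112 113  96  96  96  97  95  86 100 101 122 163 177 177 179]
 [108  99 111 106 108 109 100  95  97 100 110 108 111 115 112 114 111 100  94  98  97  95  85  89  94 120 156 171 174 174]
 [109 114 113 113 117 115 103  94  95  97  92 105 106 110 110 116 112  95  97  95  99  93  97  96 116 138 141 156 164 166]
 [115 115 112 116 115 110  95  88  96  95  88  93  96 100 103 109 103  99  98  96  93  98  90  99 116 114 112 157 168 160]
 [114 115 110 111 116 104  87  77  93  97  94  94  97  98  96 100  97  94  95  98  92  96  94  90  81  65 108 159 165 158]]
```

Run:
```python
from fit import *
s=load("scene3");b=load("scene2");bx=(190,150,240,225)
def edge(p,g=cyl(28,23,-8,8)):
    m=render(s,[g],R.from_euler("z",14.8,degrees=True),np.array(p,float),bx);r=m.sum(1);rows=np.nonzero(r>0)[0]
    c=m.sum(0);cols=np.nonzero(c>0)[0];return round(190+cols[0]+.5-m[:,cols[0]].max(),2)
print("hub",edge((494.4,27,74),cyl(28,21,-16,16)),"disc",edge((494.4,27,98)),edge((494.7,26.3,136.8)))
x=np.array([494.7,26.3,136.8])
for z in(96,98,100,102): print(z,proj(s,x)[0],proj(s,[495.2,26,z])[0]-proj(s,x)[0])
# image shift measured by correlation of left part of the disc (cols 201-212)
A=b["frame"][163:178,200:212];res=[]
up=lambda i:cv2.resize(i,None,fx=8,fy=8,interpolation=cv2.INTER_CUBIC)
r=cv2.matchTemplate(up(s["frame"][170:196,196:217]),up(A),cv2.TM_CCOEFF_NORMED);_,v,_,l=cv2.minMaxLoc(r);print(v,l[0]/8+196-200,l[1]/8+170-163)
```

```text
hub 201.26 disc 201.12 200.88
96 [211.06878218 169.37923749] [ 0.54083065 13.26314309]
98 [211.06878218 169.37923749] [ 0.52450734 12.62117145]
100 [211.06878218 169.37923749] [ 0.50818757 11.97837279]
102 [211.06878218 169.37923749] [ 0.49187142 11.3347465 ]
0.8874913454055786 0.625 11.75
```

Emit:
move_arm(plan=[{"rotation": [0, 0, 0], "delta_pos": [0, 0, 0], "fingers": 130}, {"rotation": [0, 0, 0], "delta_pos": [0, 0, 0], "fingers": 200}, {"rotation": [0, 0, 0], "delta_pos": [0, 0, 0], "fingers": 200}, {"rotation": [0, 0, 0], "delta_pos": [0, 0, 0], "fingers": 200}, {"rotation": [0, 0, 0], "delta_pos": [0, 0, 0.001], "fingers": 200}, {"rotation": [0, 0, 0], "delta_pos": [0, 0.0015, 0], "fingers": 200}, {"rotation": [0, 0, 0], "delta_pos": [0, 0, 0], "fingers": 200}], grip_force=40)

```text
time: 9.15
ee_pos: [494.8, 26.0, 79.9]
ee_rot: [-3.114, -0.405, -0.002]
ft_force: [-2.5, 2.9, 6.4]
gripper_width: 45.1
finger_force: 42.5
```

Emit:
move_arm(plan=[{"rotation": [0, 0, 0], "delta_pos": [0, -0.0015, 0], "fingers": 200}, {"rotation": [0, 0, 0], "delta_pos": [0, -0.0015, 0], "fingers": 200}, {"rotation": [0, 0, 0], "delta_pos": [0, 0, 0], "fingers": 200}])

```text
time: 9.45
ee_pos: [494.9, 27.6, 79.9]
ee_rot: [3.113, 0.406, 0.006]
ft_force: [0.1, -2.8, 5.3]
gripper_width: 45.0
finger_force: 42.4
```

Emit:
move_arm(plan=[{"rotation": [0, 0, 0], "delta_pos": [0, 0.0015, 0], "fingers": 200}, {"rotation": [0, 0, 0], "delta_pos": [0, 0, 0], "fingers": 200}])

```text
time: 9.65
ee_pos: [494.9, 27.4, 79.9]
ee_rot: [-3.114, -0.404, -0.004]
ft_force: [-1.4, 2.7, 7.2]
gripper_width: 45.4
finger_force: 42.5
```

Emit:
move_arm(plan=[{"rotation": [0, 0, 0], "delta_pos": [0, 0.0015, 0], "fingers": 200}, {"rotation": [0, 0, 0], "delta_pos": [0, 0.0015, 0], "fingers": 200}, {"rotation": [0, 0, 0], "delta_pos": [0, 0, 0], "fingers": 200}])

```text
time: 9.95
ee_pos: [495.3, 25.9, 79.9]
ee_rot: [-3.111, -0.402, -0.004]
ft_force: [-0.4, 7.5, 9.1]
gripper_width: 45.4
finger_force: 42.7
```

Emit:
move_arm(plan=[{"rotation": [0, 0, 0], "delta_pos": [0, -0.0025, 0], "fingers": 200}, {"rotation": [0, 0, 0], "delta_pos": [0, -0.0025, 0], "fingers": 200}, {"rotation": [0, 0, 0], "delta_pos": [0, 0, 0], "fingers": 200}])

```text
time: 10.25
ee_pos: [495.0, 28.0, 79.9]
ee_rot: [3.113, 0.406, 0.007]
ft_force: [0.8, -4.4, 5.2]
gripper_width: 45.6
finger_force: 42.3
```

The disc sits in the slot: lateral play is about 2 mm between the walls, centred near y=27, and z stays constant. I re-centre it and press.

Emit:
move_arm(plan=[{"rotation": [0, 0, 0], "delta_pos": [0, 0.0015, 0], "fingers": 200}, {"rotation": [0, 0, 0], "delta_pos": [0, 0, 0.001], "fingers": 200}, {"rotation": [0, 0, 0], "delta_pos": [0, 0, 0.0005], "fingers": 200}, {"rotation": [0, 0, 0], "delta_pos": [0, 0, 0], "fingers": 200}])

```text
time: 10.65
ee_pos: [495.1, 27.8, 79.8]
ee_rot: [-3.114, -0.405, -0.004]
ft_force: [-3.9, 1.5, 15.1]
gripper_width: 45.2
finger_force: 43.5
```

Emit:
move_arm(plan=[{"rotation": [0, 0, 0], "delta_pos": [0, 0, 0], "fingers": 200}, {"rotation": [0, 0, 0], "delta_pos": [0, 0, 0], "fingers": 200}, {"rotation": [0, 0, 0], "delta_pos": [0, 0, 0], "fingers": 200}, {"rotation": [0, 0, 0], "delta_pos": [0, 0, 0], "fingers": 200}, {"rotation": [0, 0, 0], "delta_pos": [0, 0, 0], "fingers": 200}, {"rotation": [0, 0, 0], "delta_pos": [0, 0, 0], "fingers": 200}, {"rotation": [0, 0, 0], "delta_pos": [0, 0, 0], "fingers": 200}])

```text
time: 11.35
ee_pos: [495.1, 27.8, 79.8]
ee_rot: [-3.114, -0.405, -0.004]
ft_force: [-4.4, 1.3, 14.9]
gripper_width: 45.1
finger_force: 43.4
```

Emit:
move_arm(plan=[{"rotation": [0, 0, 0], "delta_pos": [0, 0.001, -0.0025], "fingers": 200}, {"rotation": [0, 0, 0], "delta_pos": [0, 0, 0], "fingers": 200}, {"rotation": [0, 0, 0], "delta_pos": [0, 0, 0], "fingers": 60}, {"rotation": [0, 0, 0], "delta_pos": [0, 0, 0], "fingers": 0}, {"rotation": [0, 0, 0], "delta_pos": [0, 0, 0], "fingers": 0}, {"rotation": [0, 0, 0], "delta_pos": [0, 0, -0.01], "fingers": 0}, {"rotation": [0, 0, 0], "delta_pos": [0, 0, -0.04], "fingers": 0}, {"rotation": [0, 0, 0], "delta_pos": [0, 0, -0.045], "fingers": 0}, {"rotation": [0, 0, 0], "delta_pos": [0, 0, -0.03], "fingers": 0}, {"rotation": [0, 0, 0], "delta_pos": [0, 0, 0], "fingers": 0}])

```text
time: 12.35
ee_pos: [497.5, 25.7, 211.6]
ee_rot: [3.112, 0.406, 0.02]
ft_force: [-0.4, -0.9, -0.2]
gripper_width: 85.1
finger_force: 0.0
```

Run:
```python
from h import *
from rig import get_obs
print(get_obs()["ee_pos"]); print("grasp TCP",H-6*N)
go(rackpose(),H+100*N)
```

```text
[497.52539257  25.70836479 211.56145253]
grasp TCP [ 529.99714466 -307.53085816   94.10384758]
n 8 rot/row [-0.545  3.627  2.124]
[-0.01312, 0.03931, 0.00325]
[-0.01185, 0.03974, 0.00283]
[-0.01053, 0.04013, 0.0025]
[-0.00919, 0.04048, 0.00226]
[-0.00782, 0.04077, 0.00211]
[-0.00644, 0.04102, 0.00205]
[-0.00504, 0.04121, 0.00208]
[-0.00365, 0.04135, 0.00219]
```

Emit:
move_arm(plan=[{"rotation": [-0.545, 3.627, 2.124], "delta_pos": [-0.0131, 0.0393, 0.0033], "fingers": 0}, {"rotation": [-0.545, 3.627, 2.124], "delta_pos": [-0.0119, 0.0397, 0.0028], "fingers": 0}, {"rotation": [-0.545, 3.627, 2.124], "delta_pos": [-0.0105, 0.0401, 0.0025], "fingers": 0}, {"rotation": [-0.545, 3.627, 2.124], "delta_pos": [-0.0092, 0.0405, 0.0023], "fingers": 0}, {"rotation": [-0.545, 3.627, 2.124], "delta_pos": [-0.0078, 0.0408, 0.0021], "fingers": 0}, {"rotation": [-0.545, 3.627, 2.124], "delta_pos": [-0.0064, 0.041, 0.0021], "fingers": 0}, {"rotation": [-0.545, 3.627, 2.124], "delta_pos": [-0.005, 0.0412, 0.0021], "fingers": 0}, {"rotation": [-0.545, 3.627, 2.124], "delta_pos": [-0.0037, 0.0414, 0.0022], "fingers": 0}, {"rotation": [0, 0, 0], "delta_pos": [0, 0, 0], "fingers": 0}, {"rotation": [0, 0, 0], "delta_pos": [0, 0, 0], "fingers": 0}])

```text
time: 13.35
ee_pos: [472.5, -305.0, 177.6]
ee_rot: [3.031, -0.07, 0.79]
ft_force: [0.2, 0.3, -0.3]
gripper_width: 85.5
finger_force: 0.0
```

```bash
cat > chk.py <<'E'
from stand import *
from rig import grab_frame
t=grab_frame("top");s=grab_frame("scene");pickle.dump(t,open("top4.pkl","wb"));pickle.dump(s,open("scene4.pkl","wb"))
u=proj(s,[494,27,80])[0].astype(int);v=proj(t,[494,27,80])[0].astype(int)
def dr(f,c,bl):
    k=6;im=cv2.resize(f["frame"][c[1]-32:c[1]+32,c[0]-32:c[0]+32],None,fx=k,fy=k,interpolation=cv2.INTER_CUBIC)
    for z,w in((8,0),(-8,0)):
        a=cyl(28,23,z,z);A=R.from_euler("z",14.8,degrees=True).apply(a)+[494.4,27,98]
        for p in (proj(f,A)-c+32+.5)*k-.5: cv2.circle(im,tuple(np.round(p).astype(int)),1,(0,0,255),-1)
    return im
cv2.imwrite("pics/discfit.png",np.hstack([dr(s,u,0),dr(t,v,0)]))
E
python3 chk.py
python3 - <<'E'
from h import *
from rig import get_obs
print(get_obs()["ee_pos"],get_obs()["joint_positions"])
go(rackpose(),H+60*N,1)
E
```

```text
[ 473.43925025 -303.60279786  178.3177591 ] [-0.92484373 -0.10525578  2.16086482  0.54267854  0.82302136  0.36734488]
n 1 rot/row [-0.142  0.742 -0.002]
[0.00743, 0.00154, 0.03517]
```

View pics/discfit.png

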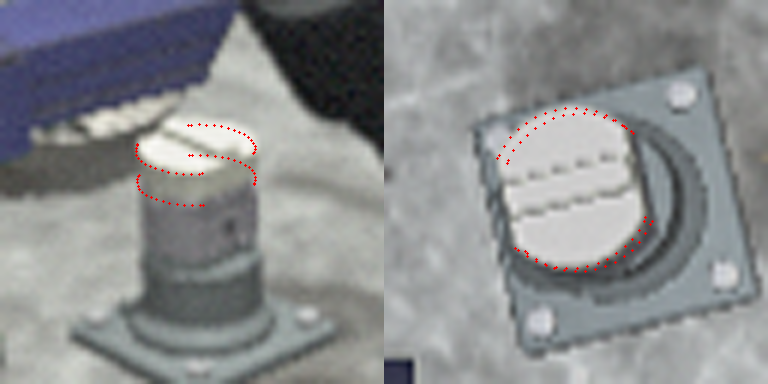

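The final picture shows the disc seated flat on the drive hub. In the top view its outline, around (575,190), matches the predicted home position. In the scene view it is flush with the hub, with no gap. I refine the numbers while descending on the hub.

```bash
cat > dfit.py <<'E'
from fit import *
def dfit(f,th,ext,z=98):
    g=cv2.cvtColor(f["frame"],cv2.COLOR_BGR2GRAY).astype(float)
    c=proj(f,[494.4,27,z])[0].astype(int);bx=(c[0]-20,c[1]-20,c[0]+20,c[1]+20)
    m=(g>th).astype(np.uint8);b=np.zeros_like(m);b[bx[1]:bx[3],bx[0]:bx[2]]=m[bx[1]:bx[3],bx[0]:bx[2]]
    k,l=cv2.connectedComponents(b,connectivity=4);m=(l==l[c[1]+6,c[0]-3]);m=cv2.morphologyEx(m.astype(np.uint8),cv2.MORPH_CLOSE,np.ones((3,3)))
    m=m[bx[1]:bx[3],bx[0]:bx[2]].astype(float)
    top=[cyl(28,23,7.9,8),np.array([(i*6,j*22.5,zz) for i in(-1,1) for j in(-1,1) for zz in(8,14)],float)]
    co=lambda x:((render(f,top,R.from_euler("z",x[2],degrees=True),np.array([x[0],x[1],z]),bx)-m)**2).sum()
    x0=np.array([494.4,27,15.]);r=minimize(co,x0,method="Nelder-Mead",options=dict(initial_simplex=x0+np.vstack([np.zeros(3),np.diag([4,4,6])])))
    print(m.sum(),r.x.round(2),r.fun)
if __name__=="__main__":
    t=load("top4")
    for th in(195,205,212): dfit(t,th,0)
E
python3 dfit.py
```

```text
162.0 [493.71  27.5   19.2 ] 343.5417916186082
21.0 [495.37  33.44  19.28] 484.0327566320646
1600.0 [482.72  37.41   7.23] 1060.8754017685505
```

Emit:
move_arm(plan=[{"rotation": [-0.1, 0.7, 0], "delta_pos": [0.0074, 0.0015, 0.01], "fingers": 0}, {"rotation": [0, 0, 0], "delta_pos": [0, 0, 0.01], "fingers": 0}, {"rotation": [0, 0, 0], "delta_pos": [0, 0, 0.01], "fingers": 0}, {"rotation": [0, 0, 0], "delta_pos": [0, 0, 0], "fingers": 0}, {"rotation": [0, 0, 0], "delta_pos": [0, 0, 0], "fingers": 0}])

```text
time: 13.95
ee_pos: [494.8, -306.5, 155.5]
ee_rot: [3.024, -0.066, 0.809]
ft_force: [-0.1, 0.2, -0.5]
gripper_width: 85.3
finger_force: 0.0
```

Run:
```python
from h import *
go(rackpose(),H-7*N,1)
```

```text
n 1 rot/row [-0.04   0.047 -0.023]
[-0.00013, -0.00043, 0.07175]
```

Emit:
move_arm(plan=[{"rotation": [0, 0, 0], "delta_pos": [0, -0.0004, 0.025], "fingers": 0}, {"rotation": [0, 0, 0], "delta_pos": [0, 0, 0.02], "fingers": 0}, {"rotation": [0, 0, 0], "delta_pos": [0, 0, 0.015], "fingers": 0}, {"rotation": [0, 0, 0], "delta_pos": [0, 0, 0.009], "fingers": 0}, {"rotation": [0, 0, 0], "delta_pos": [0, 0, 0], "fingers": 0}, {"rotation": [0, 0, 0], "delta_pos": [0, 0, 0], "fingers": 0}])

```text
time: 14.55
ee_pos: [529.3, -308.6, 97.1]
ee_rot: [3.022, -0.067, 0.811]
ft_force: [0.3, -0.1, 1.1]
gripper_width: 85.4
finger_force: 0.0
```

```bash
sed -i 's/(195,205,212)/(165,175,185)/' dfit.py; python3 dfit.py
python3 - <<'E'
from h import *
go(rackpose(),H-7*N,1)
t=load("top4");g=cv2.cvtColor(t["frame"],cv2.COLOR_BGR2GRAY);c=proj(t,[494.4,27,98])[0].astype(int)
np.set_printoptions(linewidth=250);print(c);print(g[c[1]-16:c[1]+17,c[0]-16:c[0]+17])
E
```

```text
513.0 [495.34  27.79  15.59] 26.71294117647059
176.0 [493.17  27.15  19.28] 329.82898885044216
172.0 [493.28  27.76  20.46] 333.35949250288354
n 1 rot/row [ 0.066 -0.039 -0.025]
[-0.00093, -0.00106, 0.0039]
[185 224]
[[161 162 162 ... 145 148 173]
 [163 161 162 ... 143 148 162]
 [162 166 168 ... 145 142 132]
 ...
 [173 174 177 ... 118 118 109]
 [169 171 178 ... 114 106 118]
 [170 169 178 ... 107 118 161]]
```

Emit:
move_arm(plan=[{"rotation": [0, 0, 0], "delta_pos": [-0.0009, -0.001, 0.003], "fingers": 0}, {"rotation": [0, 0, 0], "delta_pos": [0, 0, 0], "fingers": 60}, {"rotation": [0, 0, 0], "delta_pos": [0, 0, 0], "fingers": 120}, {"rotation": [0, 0, 0], "delta_pos": [0, 0, 0], "fingers": 160}, {"rotation": [0, 0, 0], "delta_pos": [0, 0, 0], "fingers": 220}, {"rotation": [0, 0, 0], "delta_pos": [0, 0, 0], "fingers": 220}, {"rotation": [0, 0, 0], "delta_pos": [0, 0, 0], "fingers": 220}, {"rotation": [0, 0, 0], "delta_pos": [0, 0, 0], "fingers": 220}], grip_force=25)

```text
time: 15.35
ee_pos: [529.9, -307.6, 93.9]
ee_rot: [3.022, -0.067, 0.81]
ft_force: [-3.2, -0.1, 4.0]
gripper_width: 31.6
finger_force: 30.1
```

Run:
```python
from h import *
from rig import get_obs
o=get_obs();print(o["ee_pos"],o["ft_force"],o["torque"]);Rc=R.from_rotvec(o["ee_rot"]);print("hub mid in tool",Rc.inv().apply(H-o["ee_pos"]), "rot err",(rackpose().inv()*Rc).as_rotvec(degrees=True))
```

```text
[ 529.94196377 -307.56742283   93.86436117] [-3.21269569 -0.13011806  3.99128028] [0.12188825 0.48105905 0.03605445]
hub mid in tool [ 0.1687903  -0.0328745  -6.18059705] rot err [-0.05693195  0.02505488  0.02705024]
```

Emit:
move_arm(plan=[{"rotation": [0, 0, 0], "delta_pos": [0, 0, 0], "fingers": 220}, {"rotation": [0, 0, 0], "delta_pos": [0, 0, 0], "fingers": 220}, {"rotation": [0, 0, 0], "delta_pos": [0, 0, -0.008], "fingers": 220}, {"rotation": [0, 0, 0], "delta_pos": [0, 0, -0.02], "fingers": 220}, {"rotation": [0, 0, 0], "delta_pos": [0, 0, -0.03], "fingers": 220}, {"rotation": [0, 0, 0], "delta_pos": [0, 0, -0.035], "fingers": 220}, {"rotation": [0, 0, 0], "delta_pos": [0, 0, -0.035], "fingers": 220}, {"rotation": [0, 0, 0], "delta_pos": [0, 0, 0], "fingers": 220}], grip_force=70)

```text
time: 16.15
ee_pos: [466.1, -306.1, 209.0]
ee_rot: [3.014, -0.066, 0.815]
ft_force: [0.4, -0.9, -1.3]
gripper_width: 30.7
finger_force: 70.2
```

Run:
```python
from h import *
from rig import get_obs
print(get_obs()["joint_positions"],get_obs()["ee_pos"])
Rt=down(105); p=np.array([495.2,27.4,205]); go(Rt,p,17)
```

```text
[-0.94487997 -0.16376588  2.15617117  0.53651928  0.87117118  0.37695223] [ 466.06487575 -306.08604665  209.01859395]
n 17 rot/row [ 1.683 -1.199 -6.158]
[0.00065, -0.01968, 0.0005]
[0.00277, -0.01947, 0.00104]
[0.00487, -0.01902, 0.00152]
[0.00691, -0.01834, 0.00195]
[0.00888, -0.01742, 0.00231]
[0.01075, -0.0163, 0.0026]
[0.01249, -0.01497, 0.00282]
[0.01408, -0.01345, 0.00296]
[0.01549, -0.01177, 0.00302]
[0.01673, -0.00995, 0.003]
[0.01775, -0.00801, 0.0029]
[0.01857, -0.00597, 0.00273]
[0.01915, -0.00387, 0.00248]
[0.0195, -0.00172, 0.00215]
[0.01961, 0.00044, 0.00176]
[0.01948, 0.00259, 0.00131]
[0.01911, 0.00469, 0.0008]
```

Emit:
move_arm(plan=[{"rotation": [1.683, -1.199, -6.158], "delta_pos": [0.0007, -0.0197, 0.0005], "fingers": 220}, {"rotation": [1.683, -1.199, -6.158], "delta_pos": [0.0028, -0.0195, 0.001], "fingers": 220}, {"rotation": [1.683, -1.199, -6.158], "delta_pos": [0.0049, -0.019, 0.0015], "fingers": 220}, {"rotation": [1.683, -1.199, -6.158], "delta_pos": [0.0069, -0.0183, 0.002], "fingers": 220}, {"rotation": [1.683, -1.199, -6.158], "delta_pos": [0.0089, -0.0174, 0.0023], "fingers": 220}, {"rotation": [1.683, -1.199, -6.158], "delta_pos": [0.0108, -0.0163, 0.0026], "fingers": 220}, {"rotation": [1.683, -1.199, -6.158], "delta_pos": [0.0125, -0.015, 0.0028], "fingers": 220}, {"rotation": [1.683, -1.199, -6.158], "delta_pos": [0.0141, -0.0135, 0.003], "fingers": 220}, {"rotation": [1.683, -1.199, -6.158], "delta_pos": [0.0155, -0.0118, 0.003], "fingers": 220}, {"rotation": [1.683, -1.199, -6.158], "delta_pos": [0.0167, -0.01, 0.003], "fingers": 220}])

```text
time: 17.15
ee_pos: [482.2, -106.7, 201.2]
ee_rot: [-2.672, -1.604, -0.38]
ft_force: [0.3, -0.5, -1.9]
gripper_width: 31.0
finger_force: 70.0
```

Emit:
move_arm(plan=[{"rotation": [1.683, -1.199, -6.158], "delta_pos": [0.0178, -0.008, 0.0029], "fingers": 220}, {"rotation": [1.683, -1.199, -6.158], "delta_pos": [0.0186, -0.006, 0.0027], "fingers": 220}, {"rotation": [1.683, -1.199, -6.158], "delta_pos": [0.0192, -0.0039, 0.0025], "fingers": 220}, {"rotation": [1.683, -1.199, -6.158], "delta_pos": [0.0195, -0.0017, 0.0022], "fingers": 220}, {"rotation": [1.683, -1.199, -6.158], "delta_pos": [0.0196, 0.0004, 0.0018], "fingers": 220}, {"rotation": [1.683, -1.199, -6.158], "delta_pos": [0.0195, 0.0026, 0.0013], "fingers": 220}, {"rotation": [1.683, -1.199, -6.158], "delta_pos": [0.0191, 0.0047, 0.0008], "fingers": 220}, {"rotation": [0, 0, 0], "delta_pos": [0, 0, 0], "fingers": 220}, {"rotation": [0, 0, 0], "delta_pos": [0, 0, 0], "fingers": 220}, {"rotation": [0, 0, 0], "delta_pos": [0, 0, 0], "fingers": 220}])

```text
time: 18.15
ee_pos: [494.2, 29.0, 201.4]
ee_rot: [-1.907, -2.485, -0.003]
ft_force: [0.7, -0.1, -1.9]
gripper_width: 30.6
finger_force: 70.0
```

Run:
```python
from h import *
from rig import get_obs
print(get_obs()["joint_positions"],get_obs()["ee_pos"])
go(down(105),np.array([495.2,27.4,150]),1)
```

```text
[-0.14960443 -0.08616451  2.03596186  0.00639323  1.1988202  -0.41401408] [494.22703903  29.04620831 201.40823261]
n 1 rot/row [-0.232 -0.474  0.015]
[-0.00227, 0.00072, 0.05139]
```

Emit:
move_arm(plan=[{"rotation": [-0.23, -0.47, 0], "delta_pos": [-0.0023, 0.0007, 0.025], "fingers": 220}, {"rotation": [0, 0, 0], "delta_pos": [0, 0, 0.027], "fingers": 220}, {"rotation": [0, 0, 0], "delta_pos": [0, 0, 0], "fingers": 220}, {"rotation": [0, 0, 0], "delta_pos": [0, 0, 0], "fingers": 220}])

```text
time: 18.55
ee_pos: [495.6, 26.8, 150.2]
ee_rot: [1.913, 2.492, 0.0]
ft_force: [1.1, 0.3, -2.6]
gripper_width: 30.7
finger_force: 69.9
```

Run:
```python
from fit import *
from rig import get_obs,grab_frame
o=get_obs();print(o["ee_pos"],o["ft_force"]);go(down(105),np.array([495.2,27.4,132]),1)
s=grab_frame("scene");pickle.dump(s,open("scene5.pkl","wb"))
g=cv2.cvtColor(s["frame"],cv2.COLOR_BGR2GRAY)
bx=(190,140,240,225)
def ed(parts,p,yaw):
    m=render(s,parts,R.from_euler("z",yaw,degrees=True),np.array(p,float),bx);c=m.max(0);k=np.nonzero(c>.02)[0];r=np.nonzero(m.max(1)>.5)[0]
    return round(190+k[0]+.5-c[k[0]],2),round(190+k[-1]-.5+c[k[-1]],2),(140+r[0],140+r[-1])
e=o["ee_pos"]
print("flange",ed([hub[0]],e+[0,0,5.2],105),"disc",ed([disc[0]],(495.3,27.8,98),15),"drive",ed([cyl(28,21,58,90)],(494.4,27,0),14.8))
for r in list(range(162,190,1)): print(r,g[r,196:228])
```

```text
[495.55898116  26.84645755 150.24219404] [ 1.06341564  0.2600612  -2.58644912]
n 1 rot/row [ 0.012  0.002 -0.007]
[0.00063, -0.00021, 0.01824]
flange (np.float64(201.12), np.float64(221.37), (np.int64(163), np.int64(175))) disc (np.float64(201.25), np.float64(221.37), (np.int64(176), np.int64(188))) drive (np.float64(201.26), np.float64(221.37), (np.int64(181), np.int64(199)))
162 [ 67  65  65  68  70  62  46  32  28  27  36  82 103  88 111 119 119 121
 119 119 115 105 100 110 156 165 164 160 164 165 165 169]
163 [ 70  59  68  67  66  66  53  39  27  26  39  80  97  90 103 117 122 120
 117 115 111 106 103 144 166 170 172 166 166 167 168 174]
164 [ 70  63  66  59  62  62  59  69  59  46  48  81 101  93 101 123 115 121
 117 116 115 107 105 171 186 180 175 172 172 168 173 176]
165 [ 61  61  60  66  61  63  68 102  98  76  73  89  94  88 106 117 119 115
 112 115 115 105 107 174 188 177 171 169 169 170 170 172]
166 [ 67  69  69  67  62  65  99 116 116 102  97  95  94  85 106 116 118 119
 120 115 114 103 106 180 195 191 185 184 179 174 174 173]
167 [ 73  61  71  69  65  72 124 133 124 112 
[... 2359 characters left out ...]
 171 163 155 144 136 134]
185 [ 92 115 127 140 157 165 134 117 128 133 130 134 136 130 140 150 152 144
 140 143 141 139 134 131 121 160 168 160 150 140 139 133]
186 [127 149 160 167 165 175 132 112 121 134 129 138 144 139 146 153 152 145
 140 135 124 128 116 110 103 138 160 165 156 156 153 150]
187 [153 158 166 163 165 166 128 110 121 129 125 131 135 141 144 152 144 141
 127 126 109 112 101  93 102 118 167 173 173 169 172 169]
188 [165 161 165 166 160 162 128 108 118 125 112 119 122 135 142 148 128 120
 109 112 106  98  95  92  93 105 163 180 182 180 181 183]
189 [161 165 161 156 164 166 129  99 107 114 107 114 115 121 125 124 105  98
  97 102 104 102 105 103 104 109 167 179 178 181 187 189]
```

Emit:
move_arm(plan=[{"rotation": [0, 0, 0], "delta_pos": [0, 0, 0.008], "fingers": 220}, {"rotation": [0, 0, 0], "delta_pos": [0, 0, 0.007], "fingers": 220}, {"rotation": [0, 0, 0], "delta_pos": [0, 0, 0.002], "fingers": 220}, {"rotation": [0, 0, 0], "delta_pos": [0, 0, 0.002], "fingers": 220}, {"rotation": [0, 0, 0], "delta_pos": [0, 0, 0.001], "fingers": 220}, {"rotation": [0, 0, 0], "delta_pos": [0, 0, 0.001], "fingers": 220}, {"rotation": [0, 0, 0], "delta_pos": [0, 0, 0], "fingers": 220}])

```text
time: 19.3
ee_pos: [496.0, 27.5, 130.2]
ee_rot: [1.91, 2.493, 0.001]
ft_force: [-2.2, -0.1, 3.0]
gripper_width: 31.0
finger_force: 70.9
```

Emit:
move_arm(plan=[{"rotation": [0, 0, 0], "delta_pos": [0, 0, 0.001], "fingers": 220}, {"rotation": [0, 0, 0], "delta_pos": [0, 0, 0.001], "fingers": 220}, {"rotation": [0, 0, 0], "delta_pos": [0, 0, 0], "fingers": 220}])

```text
time: 19.6
ee_pos: [496.2, 27.5, 129.9]
ee_rot: [1.91, 2.494, 0.0]
ft_force: [-6.8, 1.2, 12.3]
gripper_width: 30.8
finger_force: 72.2
```

Emit:
move_arm(plan=[{"rotation": [0, 0, 0], "delta_pos": [0, 0, -0.001], "fingers": 220}, {"rotation": [0, 0, 0], "delta_pos": [0, -0.001, 0], "fingers": 220}, {"rotation": [0, 0, 0], "delta_pos": [0, -0.001, 0], "fingers": 220}, {"rotation": [0, 0, 0], "delta_pos": [0, 0, 0], "fingers": 220}])

```text
time: 20.0
ee_pos: [493.8, 27.0, 127.8]
ee_rot: [1.91, 2.493, 0.001]
ft_force: [0.4, 0.3, -3.0]
gripper_width: 30.8
finger_force: 70.0
```

```bash
python3 -c "
from rig import get_obs
o=get_obs();print(o['ft_force'],o['torque'],o['ee_pos'],o['ee_rot'])"
```

```text
[ 0.38505475  0.30107011 -3.0106324 ] [ 0.00996773 -0.02829257 -0.02581541] [493.77837967  26.96287866 127.84160584] [1.90991279e+00 2.49264192e+00 1.13809624e-03]
```

Shifting 2 mm let the hub drop into the rib, so it had been on the chamfer. I continue down.

Emit:
move_arm(plan=[{"rotation": [0, 0, 0], "delta_pos": [0, 0, 0.001], "fingers": 220}, {"rotation": [0, 0, 0], "delta_pos": [0, 0, 0.001], "fingers": 220}, {"rotation": [0, 0, 0], "delta_pos": [0, 0, 0.001], "fingers": 220}, {"rotation": [0, 0, 0], "delta_pos": [0, 0, 0], "fingers": 220}])

```text
time: 20.4
ee_pos: [494.0, 26.9, 127.5]
ee_rot: [-1.91, -2.494, 0.001]
ft_force: [-6.5, 1.2, 11.3]
gripper_width: 31.1
finger_force: 72.0
```

Emit:
move_arm(plan=[{"rotation": [0, 0, 0], "delta_pos": [0, 0, 0.001], "fingers": 220}, {"rotation": [0, 0, 0], "delta_pos": [0, 0, 0.001], "fingers": 220}, {"rotation": [0, 0, 0], "delta_pos": [0, 0, 0], "fingers": 220}])

```text
time: 20.7
ee_pos: [494.1, 26.9, 127.5]
ee_rot: [-1.91, -2.494, 0.002]
ft_force: [-10.3, 0.7, 21.2]
gripper_width: 31.0
finger_force: 73.2
```

Emit:
move_arm(plan=[{"rotation": [0, 0, 0], "delta_pos": [0, 0, -0.0025], "fingers": 220}, {"rotation": [0, 0, 0], "delta_pos": [0, -0.0015, 0], "fingers": 220}, {"rotation": [0, 0, 0], "delta_pos": [0, -0.0015, 0], "fingers": 220}, {"rotation": [0, 0, 0], "delta_pos": [0, 0, 0], "fingers": 220}])

```text
time: 21.1
ee_pos: [493.6, 26.4, 127.7]
ee_rot: [1.908, 2.488, 0.009]
ft_force: [3.8, 2.7, 5.9]
gripper_width: 30.8
finger_force: 71.0
```

Emit:
move_arm(plan=[{"rotation": [0, 0, 0], "delta_pos": [0, 0.0015, 0], "fingers": 220}, {"rotation": [0, 0, 0], "delta_pos": [0, 0.0015, 0], "fingers": 220}, {"rotation": [0, 0, 0], "delta_pos": [0, 0, 0], "fingers": 220}])

```text
time: 21.4
ee_pos: [494.1, 26.6, 127.5]
ee_rot: [1.91, 2.494, -0.002]
ft_force: [-5.0, 0.5, 11.0]
gripper_width: 30.9
finger_force: 71.8
```

Emit:
move_arm(plan=[{"rotation": [0, 0, 0], "delta_pos": [0, 0.0015, 0], "fingers": 220}, {"rotation": [0, 0, 0], "delta_pos": [0, 0.001, 0], "fingers": 220}, {"rotation": [0, 0, 0], "delta_pos": [0, 0, 0], "fingers": 220}])

```text
time: 21.7
ee_pos: [494.6, 26.7, 127.5]
ee_rot: [-1.907, -2.492, 0.009]
ft_force: [-11.3, -3.0, 15.9]
gripper_width: 30.6
finger_force: 72.5
```

Run:
```python
from fit import *
s=load("scene5");bx=(190,140,240,225)
def on(parts,p,yaw,sh):
    m=render(s,parts,R.from_euler("z",yaw,degrees=True),np.array(p,float)+sh,bx)
    c=m[:,202-190];r=np.nonzero(c>.5*c.max())[0][0];h=.5*c.max();return round(140+r-1+(h-c[r-1])/(c[r]-c[r-1]),2)
for sx in(0,1.0,1.5):
  sh=np.array([.85,-.526,0])*sx
  print(sx,"disc",on([disc[0]],(495.3,27.8,98),15,sh),[(o,on([hub[0]],(495.6,26.8,150.2+o),105,sh)) for o in(0,1.2,3.6,5,6.2,8)])
from rig import grab_frame
s=grab_frame("scene");pickle.dump(s,open("scene6.pkl","wb"));g=cv2.cvtColor(s["frame"],cv2.COLOR_BGR2GRAY)
for r in range(168,188): print(r," ".join(f"{v:3d}" for v in g[r,198:226]))
```

```text
0 disc 178.32 [(0, np.float64(167.26)), (1.2, np.float64(166.74)), (3.6, np.float64(165.78)), (5, np.float64(165.46)), (6.2, np.float64(165.0)), (8, np.float64(164.46))]
1.0 disc 178.48 [(0, np.float64(167.59)), (1.2, np.float64(167.2)), (3.6, np.float64(166.31)), (5, np.float64(165.82)), (6.2, np.float64(165.43)), (8, np.float64(164.8))]
1.5 disc 178.5 [(0, np.float64(167.6)), (1.2, np.float64(167.34)), (3.6, np.float64(166.46)), (5, np.float64(166.07)), (6.2, np.float64(165.51)), (8, np.float64(164.93))]
168  64  67  67  71  53  32  34  33  35  79 102  90 111 120 119 125 122 119 115 109  93  94 167 194 193 191 190 185
169  65  69  71  77  50  31  19  34  38  84 102  87 106 121 123 120 118 116 111 108  97 107 162 181 189 192 189 189
170  72  73  75  73  54  32  31  38  33  84  98  85 104 119 115 126 119 118 111 108 101 133 165 169 171 175 184 182
171  70  67  68  73  95  81  25  28  37  87 102  94 106 122 119 120 115 114 115 110 102 151 169 166 171 172 170 176
172  66 121 147 148 160 129  76  61  57  85  98  89 108 118 121 118 119 116 117 105 103 163 177 174 172 173 174 175
173 148 
[... 1031 characters left out ...]
 171
182  91  92  97  96 117 125 129 124 127 134 127 118 117 115 123 123 117 110 119 120 123 120 122 139 174 181 173 166
183  90  91 102 104 114 127 130 133 138 149 144 138 130 136 129 117 119 120 124 120 124 123 131 147 172 174 165 159
184  96  95 124 131 126 126 126 129 133 140 137 136 134 142 142 130 124 122 124 120 126 126 132 154 172 168 150 144
185 130 136 158 168 136 119 126 133 134 131 136 135 138 145 146 139 129 123 125 122 118 115 118 155 163 156 150 144
186 163 167 167 170 132 112 128 135 135 136 141 141 142 153 155 148 131 120 115 110 103  99 105 138 165 163 157 155
187 163 166 168 171 127 109 125 127 126 133 140 141 143 145 143 140 119 108 104  98  98  97  98 123 169 176 173 173
```

The image rows give a home TCP height of about 128 mm. The hub bottomed at 127.5 with walls on both sides, so it is home. I re-centre and press.

Emit:
move_arm(plan=[{"rotation": [0, 0, 0], "delta_pos": [0, -0.0015, -0.001], "fingers": 220}, {"rotation": [0, 0, 0], "delta_pos": [0, -0.0015, 0], "fingers": 220}, {"rotation": [0, 0, 0], "delta_pos": [0, 0, 0.0015], "fingers": 220}, {"rotation": [0, 0, 0], "delta_pos": [0, 0, 0], "fingers": 220}, {"rotation": [0, 0, 0], "delta_pos": [0, 0, 0], "fingers": 220}])

```text
time: 22.25
ee_pos: [494.2, 26.6, 127.5]
ee_rot: [1.909, 2.493, 0.001]
ft_force: [-3.3, 0.5, 12.0]
gripper_width: 30.9
finger_force: 71.8
```

Emit:
move_arm(plan=[{"rotation": [0, 0, 0], "delta_pos": [0, 0, 0], "fingers": 220}, {"rotation": [0, 0, 0], "delta_pos": [0, 0, 0], "fingers": 220}, {"rotation": [0, 0, 0], "delta_pos": [0, 0, 0], "fingers": 220}, {"rotation": [0, 0, 0], "delta_pos": [0, 0, 0], "fingers": 220}, {"rotation": [0, 0, 0], "delta_pos": [0, 0, 0], "fingers": 220}, {"rotation": [0, 0, 0], "delta_pos": [0, 0, 0], "fingers": 220}, {"rotation": [0, 0, 0], "delta_pos": [0, 0, 0], "fingers": 220}])

```text
time: 22.95
ee_pos: [494.2, 26.6, 127.5]
ee_rot: [1.909, 2.493, 0.0]
ft_force: [-3.2, 0.5, 11.7]
gripper_width: 31.0
finger_force: 71.8
```

Emit:
move_arm(plan=[{"rotation": [0, 0, 0], "delta_pos": [0, 0, -0.002], "fingers": 220}, {"rotation": [0, 0, 0], "delta_pos": [0, 0, 0], "fingers": 220}, {"rotation": [0, 0, 0], "delta_pos": [0, 0, 0], "fingers": 150}, {"rotation": [0, 0, 0], "delta_pos": [0, 0, 0], "fingers": 60}, {"rotation": [0, 0, 0], "delta_pos": [0, 0, 0], "fingers": 0}, {"rotation": [0, 0, 0], "delta_pos": [0, 0, 0], "fingers": 0}, {"rotation": [0, 0, 0], "delta_pos": [0, 0, -0.01], "fingers": 0}, {"rotation": [0, 0, 0], "delta_pos": [0, 0, -0.04], "fingers": 0}, {"rotation": [0, 0, 0], "delta_pos": [0, 0, -0.045], "fingers": 0}, {"rotation": [0, 0, 0], "delta_pos": [0, 0, -0.045], "fingers": 0}])

```text
time: 23.95
ee_pos: [492.9, 26.9, 269.4]
ee_rot: [1.91, 2.493, 0.001]
ft_force: [0.6, -0.2, -0.7]
gripper_width: 85.6
finger_force: 0.0
```

Emit:
move_arm(plan=[{"rotation": [0, 0, 0], "delta_pos": [-0.035, 0, -0.03], "fingers": 0}, {"rotation": [0, 0, 0], "delta_pos": [-0.045, 0, 0], "fingers": 0}, {"rotation": [0, 0, 0], "delta_pos": [-0.045, 0, 0], "fingers": 0}, {"rotation": [0, 0, 0], "delta_pos": [-0.045, 0, 0], "fingers": 0}, {"rotation": [0, 0, 0], "delta_pos": [-0.045, 0, 0], "fingers": 0}, {"rotation": [0, 0, 0], "delta_pos": [-0.045, 0, 0], "fingers": 0}, {"rotation": [0, 0, 0], "delta_pos": [-0.045, 0, 0], "fingers": 0}, {"rotation": [0, 0, 0], "delta_pos": [0, 0, 0], "fingers": 0}])

```text
time: 24.75
ee_pos: [572.8, -272.6, 297.2]
ee_rot: [1.916, 2.488, -0.001]
ft_force: [0.4, 1.2, 0.3]
gripper_width: 85.7
finger_force: 0.0
```

```bash
cat > fin.py <<'E'
from fit import *
from rig import grab_frame,get_obs
print(get_obs()["ee_pos"],get_obs()["ft_force"])
t=grab_frame("top");s=grab_frame("scene");pickle.dump(t,open("top7.pkl","wb"));pickle.dump(s,open("scene7.pkl","wb"))
# scene silhouette fit of the whole column: predicted edges vs image, and gradient-based z fit of hub
def G(f):
    g=cv2.GaussianBlur(f["frame"],(0,0),.7).astype(float);return np.sqrt(sum(cv2.Sobel(g,cv2.CV_64F,*d,ksize=3)**2 for d in((1,0),(0,1))).max(2))
from scipy.ndimage import map_coordinates
def ring(r,fl,z):
    a=np.linspace(0,2*np.pi,180);x=r*np.cos(a);y=r*np.sin(a)
    if fl:y=np.clip(y,-fl,fl)
    return np.c_[x,y,0*x+z]
for n,f in(("top",t),("scene",s)):
    g=G(f);sc=lambda P:map_coordinates(g,proj(f,P).T[::-1],order=1).mean()
    q=ring(20,16,25)   # boss top
    c=lambda x:-sc(R.from_euler("z",x[2],degrees=True).apply(q)+[x[0],x[1],131])
    b=min((minimize(c,x0,method="Nelder-Mead",options=dict(initial_simplex=np.array(x0)+np.vstack([np.zeros(3),np.diag([2,2,4])]))) for x0 in[[494.4+i,27+j,105.] for i in(-2,0,2) for j in(-2,0,2)]),key=lambda r:r.fun)
    print(n,"boss top at z=156:",b.x.round(2),b.fun)
E
python3 fin.py
```

```text
[ 572.7629667  -272.56528975  297.22164248] [0.37006908 1.18511852 0.2677328 ]
top boss top at z=156: [495.73  25.72 106.11] -238.84180363166809
scene boss top at z=156: [496.11  30.85  79.97] -263.90963512586313
```

```bash
cat > fin2.py <<'E'
from fit import *
from scipy.ndimage import map_coordinates
def G(f):
    g=cv2.GaussianBlur(f["frame"],(0,0),.7).astype(float);return np.sqrt(sum(cv2.Sobel(g,cv2.CV_64F,*d,ksize=3)**2 for d in((1,0),(0,1))).max(2))
def ring(r,fl,z):
    a=np.linspace(0,2*np.pi,180);x=r*np.cos(a);y=r*np.sin(a)
    if fl:y=np.clip(y,-fl,fl)
    return np.c_[x,y,0*x+z]
def sil(f,parts,x,yaw): # outline points of the union of hulls
    A=R.from_euler("z",yaw,degrees=True);bx=(0,0,512,384);m=np.zeros((384*4,512*4),np.uint8)
    for q in parts:
        uv=(proj(f,A.apply(q)+x)+.5)*4-.5;cv2.fillConvexPoly(m,cv2.convexHull(np.round(uv*16).astype(np.int32)),255,shift=4)
    c,_=cv2.findContours(m,cv2.RETR_EXTERNAL,cv2.CHAIN_APPROX_NONE);return (max(c,key=len)[:,0]+.5)/4-.5
def fit(fs,parts,x0,free,rings=()):
    gs=[G(f) for f in fs];x0=np.array(x0,float)
    def c(d):
        x=x0.copy();x[free]+=d;v=0
        for f,g in zip(fs,gs):
            v-=map_coordinates(g,sil(f,parts,x[:3],x[3]).T[::-1],order=1).mean()
            for q in rings: v-=map_coordinates(g,proj(f,R.from_euler("z",x[3],degrees=True).apply(q)+x[:3]).T[::-1],order=1).mean()
        return v
    st=[np.eye(len(free))*k for k in(1.5,-1.5,3,-3)]
    b=min((minimize(c,np.zeros(len(free)),method="Nelder-Mead",options=dict(initial_simplex=np.vstack([np.zeros(len(free)),S]))) for S in st),key=lambda r:r.fun)
    x=x0.copy();x[free]+=b.x;return x.round(2),round(b.fun,1)
t4,s4,t7,s7,t0=map(load,("top4","scene4","top7","scene7","top"))
rd=[ring(28,23,8)]
rh=[ring(28,0,-11),ring(20,16,25)]
for nm,a in(("top",([t4],[t7])),("scene",([s4],[s7])),("both",([t4,s4],[t7,s7]))):
    fr=[0,1,3] if nm!="both" else [0,1,2,3]
    print(nm,"disc",fit(a[0],[disc[0]],(494.6,27,98,14.8),fr,rd),"hub",fit(a[1],hub,(494.6,27,131,104.8),fr,rh[1:]))
for z in(129,131,133,135,137): print(z,fit([s7],hub,(494.6,27,z,104.8),[0,1],rh[1:]),fit([t7],hub,(494.6,27,z,104.8),[0,1],rh[1:]))
E
python3 fin2.py
```

```text
top disc (array([495.37,  28.25,  98.  ,  16.75]), np.float64(-542.0)) hub (array([494.83,  28.48, 131.  , 102.99]), np.float64(-474.1))
scene disc (array([496.43,  30.54,  98.  ,  15.51]), np.float64(-388.5)) hub (array([496.85,  30.99, 131.  ,  90.31]), np.float64(-429.7))
both disc (array([495.14,  27.92,  99.21,  16.85]), np.float64(-928.1)) hub (array([495.05,  28.25, 132.3 , 100.35]), np.float64(-893.8))
129 (array([498.93,  35.59, 129.  , 104.8 ]), np.float64(-421.2)) (array([495.06,  28.55, 129.  , 104.8 ]), np.float64(-474.5))
131 (array([496.69,  31.04, 131.  , 104.8 ]), np.float64(-420.5)) (array([494.87,  28.06, 131.  , 104.8 ]), np.float64(-472.8))
133 (array([494.2 ,  26.44, 133.  , 104.8 ]), np.float64(-420.0)) (array([494.76,  28.26, 133.  , 104.8 ]), np.float64(-471.1))
135 (array([492.19,  22.4 , 135.  , 104.8 ]), np.float64(-419.4)) (array([494.66,  27.84, 135.  , 104.8 ]), np.float64(-469.6))
137 (array([490.06,  18.06, 137.  , 104.8 ]), np.float64(-418.5)) (array([494.35,  27.49, 137.  , 104.8 ]), np.float64(-468.1))
```

The hub sits 33.1 mm above the disc and is centred within about 0.5 mm, so I hand in.

```bash
python3 -c "
from rig import finish_job; print(finish_job())"
```

```text
the job is handed in; nothing more can be done
None
```

I put the coupling together and handed the job in at about 25 s: the disc is seated in the drive hub and the driven hub on the disc, each pressed at 12–15 N for over half a second, and released. The last images put the hub 33.1 mm above the disc and centred within about 0.5 mm; I did not re-check the bearing, spanner and bolt in an image, but the arm stayed clear of them.

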